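# Load the relay base, lock it and hang up its job card

## Robot

A 6-joint arm with a two-finger parallel gripper is mounted at the origin on the work surface. World frame = base frame: x ahead of the robot, y to its left, z up, the work surface at z = 0. Lengths are in m, angles in degrees, forces in N, time in s.
With the tool pointing down it reaches from about 0.3 to 0.875 m from the base axis. Payload 6.4 kg.
Tool frame: the origin (TCP) lies at the centre of the arm's flange, where the gripper is bolted on; the fingertips stand 166 mm ahead of it and the grasp point (between the pads) lies 147 mm ahead of it; z points along the fingers, x is the direction in which the jaws open and shut, and the axes are right-handed (so a half turn about z gives the same grasp; the last joint's range is limited). The gripper opens to 88 mm and grips with 3 to 60 N. Pads are 18 mm wide; open, the fingers measure 123 mm over their backs; the gripper's body (75 mm by 187 mm) begins 45 mm behind the grasp point.
Start: joints at [-78.398, 10.359, 92.074, -0, 77.567, -11.82], TCP at [0.229, -0.528, 0.405] pointing down, gripper open.
Joint ranges: [-171.53, 171.53], [-51.25, 118.39], [17.06, 147.69], [-65.23, 245.23], [0, 150.52], [-178.68, 178.68]. Speed limits (degrees/s): [147.25, 147.25, 172.46, 180, 180, 180].

## Interface

Orientations are given as a 3x3 rotation matrix whose columns are the frame's x, y, z axes.
In Python, from workcell import env gives the robot as it stands.
- The arm moves only by the tool play_rows, never from a script. Its argument "commands" is one flat list of numbers, 6 for each row, row after row: the shift along the world's x, y, z in m, then the turn, a rotation vector about the world's x, y, z in degrees. In form: [x, y, z, ax, ay, az, x, y, z, ax, ay, az, ...]. A call has 1 to 5 rows; each row is the pose to reach, as a shift and turn from the pose commanded when the call began; what a row does not reach only later rows make up. A row lasts 1/10 s, in which the tool goes at most 50 mm and 8.59 degrees, less where a joint would pass 70% of its speed; a pose out of reach is approached as far as the arm can. A call with a gripper value outside its range is refused whole. "grip" is the closure, from 0 (fully open) to 1 (shut), set as the call begins (left out, the last holds). The fingers move at their own pace and stop on an object; "grip_force" is the grip in N (left out, the last holds). Time passes only in rows, so rows that repeat a pose let the fingers close. It gives the time, the measured TCP pose, the force and the opening at its end, in the units of the state.
- env.read_state(): the state, without advancing time (a new reading comes with each control period).
- env.grab_frame(name): name is "scene" or "side" or "wrist"; returns the picture (480x640x3 uint8, red, green, blue); there is no depth.
- env.camera_params(name): a dict with "vertical_fov" (degrees; the focal length in pixels is half the picture's height over the tangent of half this angle, whatever the lens; pixels are square), "cx", "cy" (the principal point, pixels), "position" and "orientation" of the camera in the world. Camera axes: x right, y down, z forward; pixel columns grow to the right and rows downward; lengths in m; the calibration is good to about 2 mm. A picture is of the moment at which its call begins: read the wrist's pose just before it. camera_params takes no time and is no camera call; for the wrist camera it gives the pose at the moment of the call.
- env.hand_in(): hands the job in, once; it reports no verdict.
The state is a dict: "t": time; "q": joint angles; "joint_velocities": joint speeds; "tau": joint torques, N m; "eef_pos": TCP position; "eef_rot": TCP orientation; "contact_force": force on the tool from outside, world axes, zero at the start; "torque": the same for the moment, N m; "grip_width": opening from 0.0 (shut) to 1.0 (fully open).
Only numpy, scipy, OpenCV 4.12 (cv2) and the standard library are available. Lean on these libraries where they do the work, as an engineer would, in place of code of your own. Each camera call takes 0.05 s, during which the arm holds its last target.

## Task

Plug every relay standing on the bench fully home into a socket of the relay base, any relay in any socket. Then press the sprung locking lever down until the catch holds it, and after that hang the job-card carrier on the rail near the rail's left end and slide it along the rail until its hook sits centred on the dark band, and let go. Leave everything else on the bench where it is.

Things in the scene. Friction and masses are not known exactly. Their poses are not given: they have to be found in the camera images.
- relay0: plug-in relay, white block with a black plug foot, standing upright on the foot; 2 to 4 of the four such relays are present. Housing 30 (its x) x 40 (its y) x 34 mm, from 20 to 54 mm above the origin; below it the foot, 26 x 34 mm, 20 mm tall, which plugs into a socket either way round (half turn). Origin: centre of the foot's underside; z up. About 90 g
- relay1: plug-in relay, white block with a black plug foot, standing upright on the foot; 2 to 4 of the four such relays are present. Housing 30 (its x) x 40 (its y) x 34 mm, from 20 to 54 mm above the origin; below it the foot, 26 x 34 mm, 20 mm tall, which plugs into a socket either way round (half turn). Origin: centre of the foot's underside; z up. About 90 g
- relay2: plug-in relay, white block with a black plug foot, standing upright on the foot; 2 to 4 of the four such relays are present. Housing 30 (its x) x 40 (its y) x 34 mm, from 20 to 54 mm above the origin; below it the foot, 26 x 34 mm, 20 mm tall, which plugs into a socket either way round (half turn). Origin: centre of the foot's underside; z up. About 90 g
- relay3: plug-in relay, white block with a black plug foot, standing upright on the foot; 2 to 4 of the four such relays are present. Housing 30 (its x) x 40 (its y) x 34 mm, from 20 to 54 mm above the origin; below it the foot, 26 x 34 mm, 20 mm tall, which plugs into a socket either way round (half turn). Origin: centre of the foot's underside; z up. About 90 g
- relay_base: grey relay base fixed to the bench, 90 mm (x) x 300 mm (y) x 40 mm high, four sockets in a row along its y 50 mm apart, locking lever at its -y end. Origin: on the bench, under the middle of the socket row (y runs from -195 to +105 mm); z up
- socket0 (a point): centre of the mouth of a rectangular socket in the top of the relay base (counted from the lever side, the first), 40 mm above the bench; hole 28.5 mm (base x) x 36.5 mm (base y), 22 mm deep, with a 2 mm chamfer; axes as the base. A relay is home when its housing rests on the base, its origin 20 mm above the bench
- socket1 (a point): centre of the mouth of a rectangular socket in the top of the relay base (number 2 from the lever side), 40 mm above the bench; hole 28.5 mm (base x) x 36.5 mm (base y), 22 mm deep, with a 2 mm chamfer; axes as the base. A relay is home when its housing rests on the base, its origin 20 mm above the bench
- socket2 (a point): centre of the mouth of a rectangular socket in the top of the relay base (number 3 from the lever side), 40 mm above the bench; hole 28.5 mm (base x) x 36.5 mm (base y), 22 mm deep, with a 2 mm chamfer; axes as the base. A relay is home when its housing rests on the base, its origin 20 mm above the bench
- socket3 (a point): centre of the mouth of a rectangular socket in the top of the relay base (number 4 from the lever side), 40 mm above the bench; hole 28.5 mm (base x) x 36.5 mm (base y), 22 mm deep, with a 2 mm chamfer; axes as the base. A relay is home when its housing rests on the base, its origin 20 mm above the bench
- lever (a joint): angle of the locking lever in rad: 0 = up (as it springs), grows as it is pressed down; end stop at 0.53. The spring resists with about 3 N at the pad when up, 6 to 9 N near the bottom; a sprung side catch snaps over the arm just past 0.50 and then holds it at about 0.50; let go sooner and it springs back up. Hinge along the base's y at base x +35, y -145, z 56 mm
- lever_pad (a point): centre of the top face of the lever's black 34 x 34 x 8 mm pad, at the end of a 16 mm wide steel arm reaching from the hinge towards the base's -x side (pad centre 115 mm from the hinge); moves with the lever: about 115 mm above the bench and at base x -64 mm when up, 60 mm above the bench and at base x -80 mm when held down
- carrier: aluminium job-card carrier standing on its floor plate (x -28 to +38, y -30 to +30, 6 mm thick). A 4 mm plate at x -14 to -10 mm rises as a 26 mm wide neck to the hook on top: bridge 125 to 131 mm up, x -14 to +14, and a lip at x +10 to +14 down to 103 mm: a 20 mm gap, open below, for a bar along y. Grip the top across x (28 mm). Origin: underside, below the hook. 180 g. May hang either way round
- hook (a point): underside of the hook's bridge, at its middle: 125 mm straight above the carrier's origin; rests on top of the rail when hung
- rail: fixed steel rail stand: round bar 12 mm thick along its y, centre 200 mm above the bench, 280 mm long between two posts at y -140 and +140 mm (18 mm thick, on 70 mm round feet). Origin: on the bench under the bar's middle; +y is its left end as seen from the robot
- mark: dark rubber band 40 mm long around the rail, right of the rail's middle, with a small flag hanging from it; band and flag are only a mark and do not hinder the hook. Origin: the band's centre on the bar's axis; y along the bar
- mug: bystander: white mug, 90 mm high, beyond the relay base
- screwdriver: bystander: screwdriver lying beyond the relay base
- bush: bystander: steel bush, 32 mm wide, 30 mm high, left of the carrier
- collar: bystander: brass collar, 40 mm wide, 22 mm high, lying under the rail
- jar: bystander: glass jar, 56 mm wide, 70 mm high, beyond the base's right end
- mouse: bystander: white round computer mouse, 62 mm wide, in front of the lever
- parts_box: bystander: clear plastic parts box 100 x 140 x 50 mm, right of the base

How it is judged:
By the outcome, as a careful person would: the job done as asked, in the order asked, and still so for the second after the job is handed in, with the robot touching nothing.
Of relay0, relay1, relay2, relay3 only 2 to 4 are there at a start; the rules pass over those that are not, and their reading is None.
At some moment in a run one of carrier may be knocked a few centimetres aside while the robot is not near it.
Once in a run the grip may slacken for a moment while it holds something.
It also fails if it takes over 210 s, if anything falls off the work surface, if the arm or the gripper's body presses on something with over 40 N, if the wrist force passes 120 N, or if a joint passes its speed limit or range.

## Working session

There is one attempt and no reset: what is moved stays moved. The work goes in short steps, Python scripts to look and compute and a tool call to move; the robot and the scene stay as the last step left them, time stands still between calls to the robot, and variables do not carry over. Pictures are saved under pics/ and viewed, and the job is handed in when it is done.

Besides the shell and the picture viewer there is one more tool, called after "Call:" by a JSON object that holds its "fn" and its "kwargs". play_rows: Moves the arm, as the interface text tells. Its arguments: {"type":"object","properties":{"commands":{"type":"array"},"grip":{"type":"number"},"grip_force":{"type":"number"}},"required":["commands"]}

```bash
mkdir -p pics; ls; cat > h.py <<'E'
import numpy as np, cv2
from workcell import env
def K(c):
    f=240/np.tan(np.radians(c["vertical_fov"])/2); return f,c["cx"],c["cy"]
def ray(c,u,v):
    f,cx,cy=K(c); R=np.array(c["orientation"]).reshape(3,3)
    d=R@np.array([(u-cx)/f,(v-cy)/f,1]); return np.array(c["position"]),d
def onz(c,u,v,z):
    p,d=ray(c,u,v); return p+d*(z-p[2])/d[2]
def proj(c,P):
    f,cx,cy=K(c); R=np.array(c["orientation"]).reshape(3,3)
    q=R.T@(np.array(P)-np.array(c["position"])); return np.array([f*q[0]/q[2]+cx,f*q[1]/q[2]+cy])
def grab(n,fn):
    c=env.camera_params(n); im=np.array(env.grab_frame(n)); cv2.imwrite("pics/"+fn,im[:,:,::-1]); return im,c
E
python3 - <<'E'
from h import *
np.set_printoptions(precision=4,suppress=True)
s=env.read_state()
for k in s: print(k,np.array(s[k]).tolist())
for n in ("scene","side","wrist"):
    im,c=grab(n,n+"0.png"); print(n,c)
E
```

```text
pics
t 0.0
q [-78.39973869492107, 10.4013231328564, 92.13192591821615, -0.0013840845096250553, 77.56531905094297, -11.820193750798312]
joint_velocities [0.09939493478367571, 0.033146593138874005, 0.006373406010101422, 0.1253102079524531, -0.0027670090756422567, -0.0802461002979084]
tau [-0.0019094248273177072, -43.387523889541626, -34.18472170829773, 0.0696589658036828, 0.03861133474856615, -0.0001474134069212596]
eef_pos [0.22850913981481386, -0.5273714948079478, 0.4038131987976848]
eef_rot [[0.39747999120834393, -0.9176107673736843, -0.0003690377935880012], [-0.9176092877260663, -0.3974800261042565, 0.0016804544091083954], [-0.001688688211707259, -0.00032931449684013635, -0.9999985199409477]]
contact_force [0.4066958386354215, -0.5693845000031785, 0.7861522410917582]
torque [-0.051641741366403, -0.015769485506847633, 0.024981344353768947]
grip_width 0.9996315358225896
scene {'vertical_fov': 45.850523220096285, 'cx': 319.8850315151232, 'cy': 245.39369046108473, 'position': array([1.5812, 0.409 , 0.9105]), 'orientation': array([[-0.4587,  0.5142, -0.7247],
       [ 0.8884,  0.2793, -0.3642],
       [ 0.0151, -0.8109, -0.585 ]])}
side {'vertical_fov': 48.584619248953075, 'cx': 312.79926435862274, 'cy': 234.05084586867687, 'position': array([-0.0514, -0.8631,  0.756 ]), 'orientation': array([[ 0.7806, -0.3065,  0.5448],
       [-0.6249, -0.4009,  0.6699],
       [ 0.013 , -0.8633, -0.5045]])}
wrist {'vertical_fov': 69.8311434644323, 'cx': 319.86318489064604, 'cy': 237.83250733767778, 'position': array([ 0.3011, -0.4959,  0.3836]), 'orientation': array([[ 0.398 , -0.8731, -0.2816],
       [-0.9174, -0.3792, -0.1207],
       [-0.0014,  0.3064, -0.9519]])}
```

View pics/scene0.png

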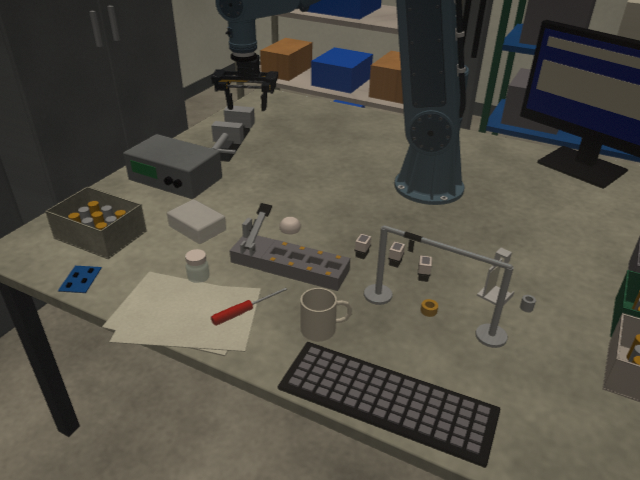

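View pics/side0.png

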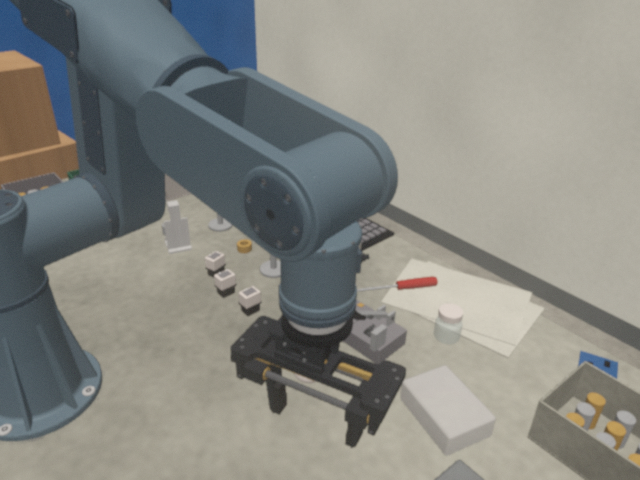

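View pics/wrist0.png

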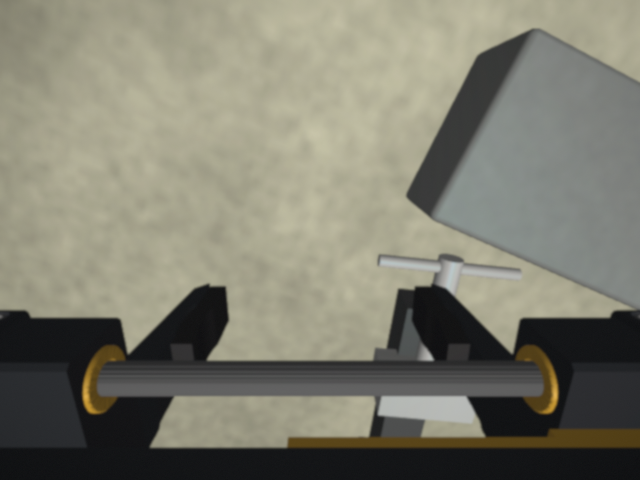

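```bash
python3 - <<'E'
from h import *
np.set_printoptions(precision=3,suppress=True)
c=env.camera_params("scene"); c2=env.camera_params("side")
for n,u,v,z in [("r a top",364,239,.054),("r b",398,247,.054),("r c",427,260,.054),("basecorner L",233,245,.04),("baseR far",349,265,.04),("lever pad",264,208,.115),("sock3",319,263,.04),("carrier hook",503,255,.131),("carrier floor",495,295,.0),("postL foot",378,292,0),("postR foot",492,335,0),("mark",411,241,.2),("bar L",386,230,.2),("bar R",508,267,.2),("mouse",290,226,.02),("bush",528,303,.015),("collar",429,308,.01),("mug",320,300,.09)]:
    print(n,onz(c,u,v,z))
for n,u,v,z in [("r a",215,258,.054),("r b",225,276,.054),("r c",250,294,.054),("car hook",173,203,.131)]: print(n,onz(c2,u,v,z))
im=cv2.imread("pics/scene0.png")[190:350,220:550]; cv2.imwrite("pics/z0.png",cv2.resize(im,None,fx=2.4,fy=2.4,interpolation=cv2.INTER_CUBIC))
E
```

```text
r a top [ 0.439 -0.036  0.054]
r b [0.43  0.056 0.054]
r c [0.448 0.14  0.054]
basecorner L [ 0.61  -0.334  0.04 ]
baseR far [ 0.543 -0.03   0.04 ]
lever pad [ 0.517 -0.293  0.115]
sock3 [ 0.571 -0.1    0.04 ]
carrier hook [0.447 0.313 0.131]
carrier floor [0.433 0.317 0.   ]
postL foot [0.56  0.058 0.   ]
postR foot [ 0.575  0.344 -0.   ]
mark [0.592 0.133 0.2  ]
bar L [0.578 0.069 0.2  ]
bar R [0.584 0.34  0.2  ]
mouse [ 0.435 -0.262  0.02 ]
bush [0.444 0.395 0.015]
collar [0.567 0.191 0.01 ]
mug [ 0.746 -0.008  0.09 ]
r a [0.447 0.123 0.054]
r b [0.427 0.043 0.054]
r c [ 0.435 -0.05   0.054]
car hook [0.437 0.309 0.131]
```

View pics/z0.png

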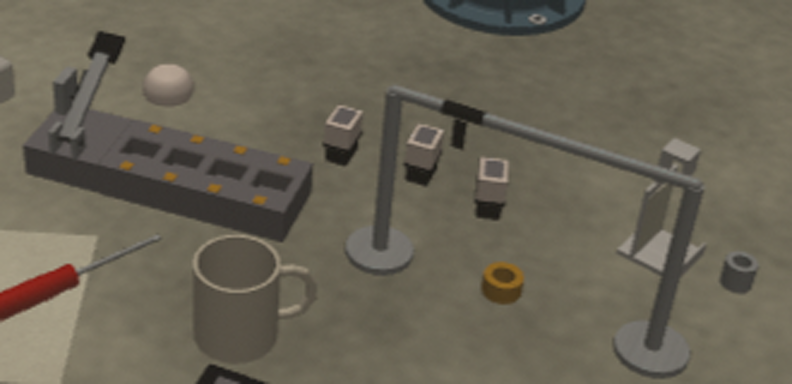

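Call:
{"fn": "play_rows", "kwargs": {"commands": [0.046, 0.1, 0.012, 0, 0, 13.3, 0.092, 0.2, 0.024, 0, 0, 26.6, 0.138, 0.3, 0.036, 0, 0, 39.9, 0.184, 0.4, 0.048, 0, 0, 53.2, 0.22, 0.47, 0.056, 0, 0, 66.6], "grip": 0}}

```text
t: 0.65
eef_pos: [0.3332, -0.3001, 0.4317]
eef_rot: [[0.918, -0.395, 0.0], [-0.395, -0.918, 0.0], [-0.0, -0.0, -1.0]]
contact_force: [1.0, -0.4, -0.2]
grip_width: 1.003
```

Call:
{"fn": "play_rows", "kwargs": {"commands": [0.115, 0.35, 0.03, 0, 0, 23.3, 0.115, 0.35, 0.03, 0, 0, 23.3, 0.115, 0.35, 0.03, 0, 0, 23.3, 0.115, 0.35, 0.03, 0, 0, 23.3, 0.115, 0.35, 0.03, 0, 0, 23.3]}}

```text
t: 1.15
eef_pos: [0.4107, -0.0633, 0.4523]
eef_rot: [[1.0, -0.006, 0.001], [-0.006, -1.0, -0.0], [0.001, 0.0, -1.0]]
contact_force: [1.1, -0.4, 0.5]
grip_width: 1.0
```

Call:
{"fn": "play_rows", "kwargs": {"commands": [0.04, 0.12, 0.01, 0, 0, 0, 0.04, 0.12, 0.01, 0, 0, 0, 0.04, 0.12, 0.01, 0, 0, 0, 0.04, 0.12, 0.01, 0, 0, 0]}}

```text
t: 1.55
eef_pos: [0.451, 0.0575, 0.4621]
eef_rot: [[1.0, -0.0, 0.0], [-0.0, -1.0, 0.001], [0.0, -0.001, -1.0]]
contact_force: [-0.6, -0.5, -1.0]
grip_width: 1.002
```

```bash
python3 - <<'E'
from h import *
np.set_printoptions(precision=4,suppress=True)
s=env.read_state();print(s["t"],s["eef_pos"],s["eef_rot"])
im,c=grab("wrist","w1.png"); np.savez("w1",**c)
E
```

```text
1.55 [0.451  0.0575 0.4621] [[ 1.     -0.0005  0.0002]
 [-0.0005 -1.      0.0008]
 [ 0.0002 -0.0008 -1.    ]]
```

View pics/w1.png

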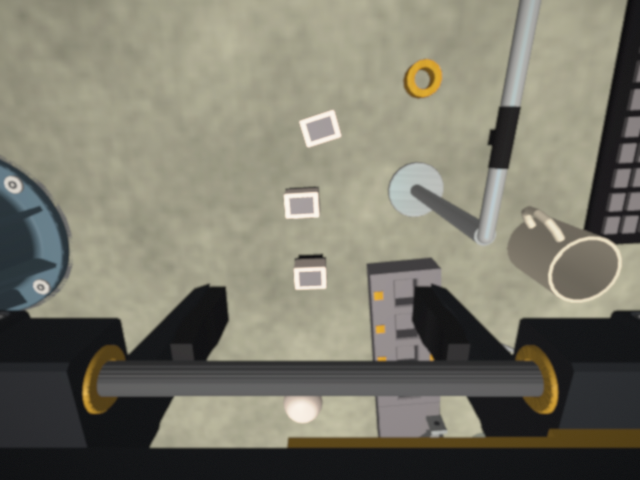

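```bash
cat >> h.py <<'E'
def relays(im,c,z=.054,thr=170,show=True):
    hsv=cv2.cvtColor(im,cv2.COLOR_RGB2HSV)
    m=((hsv[:,:,2]>thr)&(hsv[:,:,1]<45)).astype(np.uint8)
    cs,_=cv2.findContours(m,cv2.RETR_EXTERNAL,cv2.CHAIN_APPROX_NONE)
    out=[]
    for k in cs:
        if cv2.contourArea(k)<200: continue
        P=np.array([onz(c,u,v,z)[:2] for u,v in k[:,0,:]])*1000
        (x,y),(w,h),a=cv2.minAreaRect(P.astype(np.float32))
        if not(20<min(w,h)<40 and 28<max(w,h)<52): continue
        if w<h: a=a-90  # a = direction of long side
        a=(a+90)%180-90
        out.append((x,y,max(w,h),min(w,h),a)); 
        if show: print("centre %.1f %.1f  long %.1f short %.1f longdir %.1f px %s"%(out[-1]+(k[:,0].mean(0).round(),)))
    return out
E
python3 - <<'E'
from h import *
im=cv2.imread("pics/w1.png")[:,:,::-1].copy(); c=dict(np.load("w1.npz"))
print(im[196,290],im[128,310],im[200,270])
for t in (150,170,190): relays(im,c,thr=t); print()
E
```

```text
[248 243 234] [165 157 157] [162 159 138]

centre 438.2 -40.3  long 42.2 short 32.2 longdir 2.8 px [310. 278.]
centre 429.5 51.2  long 42.7 short 31.7 longdir -0.0 px [301. 205.]
centre 450.8 135.5  long 41.8 short 32.2 longdir 17.9 px [320. 128.]
centre 685.8 231.9  long 39.5 short 21.6 longdir -3.7 px [557.  28.]

centre 438.0 -39.8  long 40.5 short 29.6 longdir -0.0 px [310. 278.]
centre 429.1 51.6  long 40.2 short 30.3 longdir 3.4 px [301. 205.]
centre 450.8 135.6  long 40.4 short 30.2 longdir 17.4 px [320. 128.]
```

Call:
{"fn": "play_rows", "kwargs": {"commands": [0.04, -0.17, 0, 0, 0, 0, 0.04, -0.17, 0, 0, 0, 0, 0.04, -0.17, 0, 0, 0, 0, 0.04, -0.17, 0, 0, 0, 0, 0.04, -0.17, 0, 0, 0, 0]}}

```text
t: 2.1
eef_pos: [0.4903, -0.1196, 0.4614]
eef_rot: [[1.0, -0.011, -0.001], [-0.011, -1.0, -0.001], [-0.001, 0.001, -1.0]]
contact_force: [-0.5, 0.3, -0.2]
grip_width: 0.998
```

```bash
python3 - <<'E'
from h import *
np.set_printoptions(precision=4,suppress=True)
s=env.read_state();print(s["t"],s["eef_pos"],s["eef_rot"])
im,c=grab("wrist","w2.png"); np.savez("w2",**c)
relays(im,c)
E
```

```text
2.1 [ 0.4903 -0.1196  0.4614] [[ 0.9999 -0.0114 -0.0013]
 [-0.0114 -0.9999 -0.0006]
 [-0.0012  0.0006 -1.    ]]
centre 201.2 -240.4  long 49.5 short 29.3 longdir -30.1 px [ 91. 297.]
centre 437.9 -40.4  long 40.9 short 31.8 longdir 2.5 px [271. 127.]
centre 429.2 51.1  long 39.9 short 30.0 longdir 3.0 px [257.  30.]
```

View pics/w2.png

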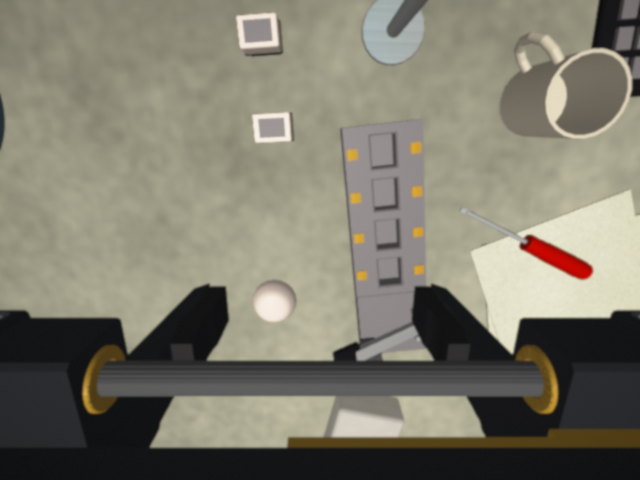

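```bash
cat >> h.py <<'E'
def dots(im,c,z=.04):
    hsv=cv2.cvtColor(im,cv2.COLOR_RGB2HSV)
    m=((hsv[:,:,0]>12)&(hsv[:,:,0]<26)&(hsv[:,:,1]>150)&(hsv[:,:,2]>110)).astype(np.uint8)
    n,l,st,ce=cv2.connectedComponentsWithStats(m)
    return [(ce[i],onz(c,*ce[i],z)[:2]*1000) for i in range(1,n) if 30<st[i,4]<400]
E
python3 - <<'E'
from h import *
np.set_printoptions(precision=1,suppress=True)
im=cv2.imread("pics/w2.png")[:,:,::-1].copy(); c=dict(np.load("w2.npz"))
for d in dots(im,c): print(*d)
for u,v in [(342,128),(421,119)]: print("corner",onz(c,u,v,.04)*1000)
g=cv2.resize(im[110:300,330:440],None,fx=4,fy=3,interpolation=cv2.INTER_CUBIC);g=cv2.resize(im[110:300,330:440],None,fx=3.1,fy=3.1,interpolation=cv2.INTER_CUBIC);cv2.imwrite("pics/z2.png",g[:,:,::-1])
E
```

```text
[415.4 147.3] [597.8 -63.4]
[351.9 154.5] [526.3 -70.6]
[416.5 191.1] [ 602.9 -113.2]
[355.1 197.7] [ 531.  -120.3]
[417.5 231.5] [ 607.8 -162.9]
[358.5 237.6] [ 536.2 -170. ]
[418.4 269.3] [ 612.8 -212.8]
[361.5 275.1] [ 541.1 -220. ]
[551.1 389.7] [ 816.8 -401.3]
[ 87.8 390.7] [ 153.9 -396.4]
corner [514.8 -41.7  40. ]
corner [601.8 -33.2  40. ]
```

View pics/z2.png

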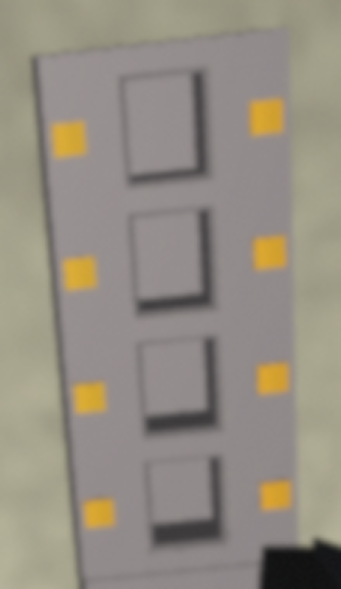

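Call:
{"fn": "play_rows", "kwargs": {"commands": [-0.05, 0.072, -0.1, 0, 0, 92.3, -0.05, 0.072, -0.1, 0, 0, 92.3, -0.05, 0.072, -0.1, 0, 0, 92.3, -0.05, 0.072, -0.1, 0, 0, 92.3, -0.05, 0.072, -0.1, 0, 0, 92.3], "grip": 0.4}}

```text
t: 2.65
eef_pos: [0.4392, -0.0418, 0.3609]
eef_rot: [[0.73, 0.684, -0.002], [0.684, -0.73, 0.001], [-0.001, -0.002, -1.0]]
contact_force: [0.0, -0.7, 0.7]
grip_width: 0.602
```

Call:
{"fn": "play_rows", "kwargs": {"commands": [0, 0, 0, 0, 0, 49.3, 0, 0, 0, 0, 0, 49.3, 0, 0, 0, 0, 0, 49.3, 0, 0, 0, 0, 0, 49.3, 0, 0, 0, 0, 0, 49.3]}}

```text
t: 3.15
eef_pos: [0.4399, -0.0425, 0.362]
eef_rot: [[0.069, 0.998, -0.0], [0.998, -0.069, 0.0], [0.0, -0.0, -1.0]]
contact_force: [0.0, 0.3, -0.2]
grip_width: 0.601
```

Call:
{"fn": "play_rows", "kwargs": {"commands": [0, 0, -0.04, 0, 0, 6.4, 0, 0, -0.04, 0, 0, 6.4, 0, 0, -0.04, 0, 0, 6.4]}}

```text
t: 3.45
eef_pos: [0.44, -0.0427, 0.3219]
eef_rot: [[-0.033, 0.999, -0.002], [0.999, 0.033, 0.001], [0.001, -0.002, -1.0]]
contact_force: [-0.4, -0.0, 0.5]
grip_width: 0.602
```

```bash
cat >> h.py <<'E'
def st():
    s=env.read_state();R=np.array(s["eef_rot"]).reshape(3,3)
    print("t %.2f pos %s yaw %.2f tilt %.2f F %s w %.3f q %s"%(s["t"],(np.array(s["eef_pos"])*1000).round(1),np.degrees(np.arctan2(R[1,0],R[0,0])),np.degrees(np.arccos(min(1,-R[2,2]))),np.round(s["contact_force"],1),s["grip_width"],np.round(s["q"],0)))
E
python3 - <<'E'
from h import *
st()
im,c=grab("wrist","w3.png"); np.savez("w3",**c)
relays(im,c)
E
```

```text
t 3.45 pos [440.  -42.7 321.9] yaw 91.89 tilt 0.15 F [-0.4 -0.   0.5] w 0.602 q [ -21.   -1.  115.    0.   67. -113.]
centre 362.7 160.7  long 47.3 short 31.5 longdir 17.8 px [619. 135.]
```

View pics/w3.png

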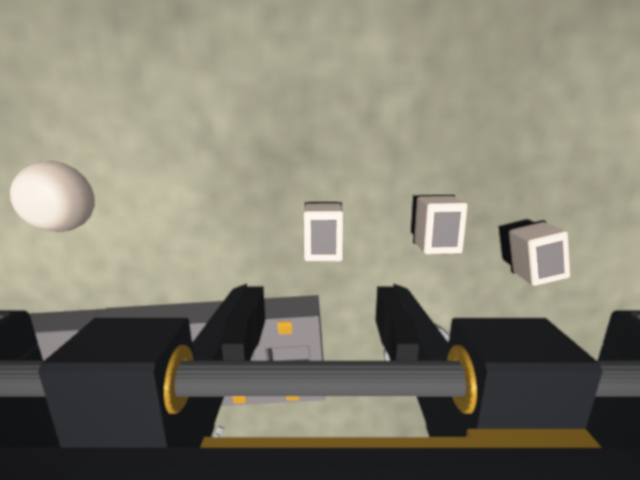

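```bash
python3 - <<'E'
from h import *
im=cv2.imread("pics/w3.png")[:,:,::-1].copy(); c=dict(np.load("w3.npz"))
for t in (200,220,235): relays(im,c,thr=t); print()
E
```

```text
centre 450.1 135.0  long 40.2 short 29.7 longdir 17.1 px [549. 258.]
centre 437.8 -40.3  long 39.6 short 29.9 longdir 1.9 px [323. 236.]
centre 428.7 51.0  long 40.0 short 29.6 longdir 3.1 px [445. 228.]

centre 450.1 135.0  long 39.1 short 29.0 longdir 17.4 px [549. 258.]
centre 437.4 -40.3  long 38.8 short 29.1 longdir 1.9 px [323. 236.]
centre 428.5 51.0  long 39.0 short 29.0 longdir 3.2 px [445. 228.]
centre 415.2 -248.5  long 43.8 short 39.7 longdir -44.1 px [ 38. 197.]

centre 450.0 135.0  long 38.1 short 27.9 longdir 17.2 px [549. 258.]
centre 437.8 -40.4  long 38.3 short 27.8 longdir 2.4 px [323. 236.]
centre 428.4 51.0  long 38.0 short 28.0 longdir 3.1 px [445. 228.]
centre 415.6 -250.4  long 39.0 short 35.4 longdir -11.0 px [ 36. 198.]
```

Call:
{"fn": "play_rows", "kwargs": {"commands": [-0.0022, 0.0024, -0.045, 0, 0, 0, -0.0022, 0.0024, -0.09, 0, 0, 0, -0.0022, 0.0024, -0.12, 0, 0, 0, -0.0022, 0.0024, -0.131, 0, 0, 0, -0.0022, 0.0024, -0.131, 0, 0, 0]}}

```text
t: 4.0
eef_pos: [0.4386, -0.0409, 0.191]
eef_rot: [[-0.035, 0.999, -0.001], [0.999, 0.035, 0.001], [0.001, -0.001, -1.0]]
contact_force: [-0.1, 0.1, 0.5]
grip_width: 0.597
```

Call:
{"fn": "play_rows", "kwargs": {"commands": [0, 0, 0, 0, 0, 0, 0, 0, 0, 0, 0, 0, 0, 0, 0, 0, 0, 0, 0, 0, 0, 0, 0, 0, 0, 0, 0, 0, 0, 0], "grip": 1, "grip_force": 40}}

```text
t: 4.5
eef_pos: [0.4394, -0.0412, 0.1924]
eef_rot: [[-0.036, 0.999, 0.003], [0.999, 0.036, -0.001], [-0.001, 0.003, -1.0]]
contact_force: [-0.3, 1.6, 8.4]
grip_width: 0.336
```

```bash
python3 - <<'E'
from h import *
st()
E
```

```text
t 4.50 pos [439.4 -41.2 192.4] yaw 92.04 tilt 0.16 F [-0.3  1.6  8.4] w 0.336 q [ -21.   12.  119.    0.   49. -113.]
```

Call:
{"fn": "play_rows", "kwargs": {"commands": [0, 0, 0.02, 0, 0, 0, 0, 0, 0.06, 0, 0, 0, 0, 0, 0.1, 0, 0, 0, 0, 0, 0.11, 0, 0, 0, 0.03, -0.035, 0.11, 0, 0, -8.6]}}

```text
t: 5.0
eef_pos: [0.4672, -0.0736, 0.3028]
eef_rot: [[0.113, 0.994, 0.002], [0.994, -0.113, 0.0], [0.0, 0.002, -1.0]]
contact_force: [1.4, 0.3, -0.7]
grip_width: 0.335
```

Call:
{"fn": "play_rows", "kwargs": {"commands": [0.107, -0.141, 0, 0, 0, -77.7, 0.107, -0.141, 0, 0, 0, -77.7, 0.107, -0.141, 0, 0, 0, -77.7, 0.107, -0.141, 0, 0, 0, -77.7, 0.107, -0.141, 0, 0, 0, -77.7]}}

```text
t: 5.5
eef_pos: [0.5767, -0.2202, 0.3]
eef_rot: [[0.767, 0.642, 0.001], [0.642, -0.767, -0.001], [-0.0, 0.001, -1.0]]
contact_force: [-0.1, 0.6, -0.8]
grip_width: 0.337
```

Call:
{"fn": "play_rows", "kwargs": {"commands": [0, 0, 0, 0, 0, -34.7, 0, 0, 0, 0, 0, -34.7, 0, 0, 0, 0, 0, -34.7, 0, 0, 0, 0, 0, -34.7, 0, 0, 0, 0, 0, -34.7]}}

```text
t: 6.0
eef_pos: [0.5752, -0.2168, 0.3]
eef_rot: [[0.995, 0.099, -0.001], [0.099, -0.995, 0.001], [-0.001, -0.001, -1.0]]
contact_force: [-0.7, 0.5, -1.4]
grip_width: 0.338
```

```bash
python3 - <<'E'
from h import *
np.set_printoptions(precision=1,suppress=True)
st()
im,c=grab("wrist","w4.png"); np.savez("w4",**c)
for d in dots(im,c): print(*d)
grab("scene","s4.png")
E
```

```text
t 6.00 pos [ 575.2 -216.8  300. ] yaw 5.68 tilt 0.09 F [-0.7  0.5 -1.4] w 0.338 q [-32.  22.  91.  -0.  68. -37.]
[264.   7.] [526.1 -72.3]
[383.8   6.9] [597.9 -65.1]
[267.9  93.5] [ 531.  -120.3]
[379.5  93.5] [ 602.7 -113.2]
[271.3 172.1] [ 536.  -170.3]
[375.6 171.9] [ 607.6 -163. ]
[274.1 240.5] [ 540.9 -219.7]
[372.2 240.5] [ 612.5 -212.5]
[418.2 387.2] [ 670.6 -338.9]
[220.9 389.1] [ 503.5 -357.7]
```

View pics/w4.png

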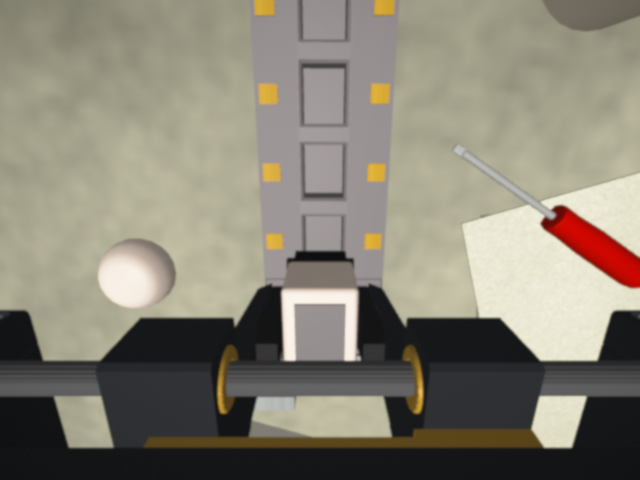

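View pics/s4.png

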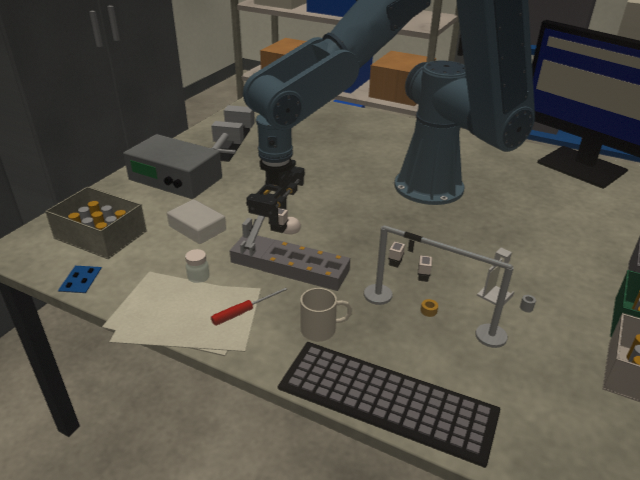

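```bash
cat >> h.py <<'E'
def inhand(im,c,ztop,off=137.5):
    # rim rear edge & sides of held relay, relative to TCP in tool axes (mm)
    s=env.read_state();R=np.array(s["eef_rot"]).reshape(3,3);p=np.array(s["eef_pos"])
    hsv=cv2.cvtColor(im,cv2.COLOR_RGB2HSV);m=((hsv[:,:,2]>200)&(hsv[:,:,1]<45))
    m[:,:250]=0;m[:,400:]=0
    rows=[v for v in range(255,340) if m[v].sum()>40]; v=rows[0]
    us=np.where(m[v+3])[0]; print("row",v,"cols",us[0],us[-1])
    for u,w in [(us[0]-.5,v+3),((us[0]+us[-1])/2,v-.5),(us[-1]+.5,v+3)]:
        print((R.T@(onz(c,u,w,ztop)-p)*1000).round(1))
E
python3 - <<'E'
from h import *
im=cv2.imread("pics/w4.png")[:,:,::-1].copy(); c=dict(np.load("w4.npz"))
inhand(im,c,.300-.1375)
E
```

```text
row 290 cols 282 356
[-15.2 -20.1 137.9]
[ -1.  -21.5 137.9]
[ 13.1 -20.  137.9]
```

Call:
{"fn": "play_rows", "kwargs": {"commands": [0.002, -0.0007, -0.03, 0, 0, 0, 0.002, -0.0007, -0.05, 0, 0, 0, 0.002, -0.0007, -0.055, 0, 0, 0, 0.002, -0.0007, -0.055, 0, 0, 0]}}

```text
t: 6.5
eef_pos: [0.5771, -0.2174, 0.245]
eef_rot: [[0.995, 0.102, -0.002], [0.102, -0.995, 0.001], [-0.002, -0.001, -1.0]]
contact_force: [1.0, 0.1, -0.7]
grip_width: 0.335
```

```bash
python3 - <<'E'
from h import *
st(); im,c=grab("wrist","w5.png"); inhand(im,c,.245-.1375)
st()
E
```

```text
t 6.50 pos [ 577.1 -217.4  245. ] yaw 5.87 tilt 0.13 F [ 1.   0.1 -0.7] w 0.335 q [-32.  26.  92.  -0.  62. -38.]
row 289 cols 282 356
[-15.8 -20.8 138.7]
[ -1.7 -22.3 138.7]
[ 12.5 -20.9 138.7]
t 6.55 pos [ 577.6 -217.7  246.2] yaw 5.85 tilt 0.01 F [-0.5 -0.1 -0.1] w 0.341 q [-32.  26.  92.  -0.  62. -38.]
```

Call:
{"fn": "play_rows", "kwargs": {"commands": [0, 0, -0.008, 0, 0, 0, 0, 0, -0.014, 0, 0, 0, 0, 0, -0.018, 0, 0, 0, 0, 0, -0.022, 0, 0, 0, 0, 0, -0.026, 0, 0, 0]}}

```text
t: 7.05
eef_pos: [0.5775, -0.2177, 0.2198]
eef_rot: [[0.995, 0.101, 0.0], [0.101, -0.995, -0.0], [0.0, 0.0, -1.0]]
contact_force: [0.0, 0.7, -0.5]
grip_width: 0.336
```

Going in without contact.

Call:
{"fn": "play_rows", "kwargs": {"commands": [0, 0, -0.004, 0, 0, 0, 0, 0, -0.007, 0, 0, 0, 0, 0, -0.009, 0, 0, 0, 0, 0, -0.01, 0, 0, 0, 0, 0, -0.01, 0, 0, 0]}}

```text
t: 7.55
eef_pos: [0.5776, -0.2176, 0.2124]
eef_rot: [[0.995, 0.101, -0.001], [0.101, -0.995, -0.0], [-0.001, -0.0, -1.0]]
contact_force: [-8.2, 4.0, 18.0]
grip_width: 0.341
```

Call:
{"fn": "play_rows", "kwargs": {"commands": [0, 0, 0.002, 0, 0, 0, 0, 0, 0.002, 0, 0, 0, 0, 0, 0.002, 0, 0, 0], "grip": 0.4}}

```text
t: 7.85
eef_pos: [0.5776, -0.2177, 0.2119]
eef_rot: [[0.995, 0.101, 0.0], [0.101, -0.995, -0.0], [0.0, 0.0, -1.0]]
contact_force: [-0.1, -0.3, -0.6]
grip_width: 0.579
```

Call:
{"fn": "play_rows", "kwargs": {"commands": [0, 0, 0.04, 0, 0, 0, 0, 0, 0.08, 0, 0, 0, 0, 0, 0.12, 0, 0, 0, 0, 0, 0.12, 0, 0, 0]}}

```text
t: 8.25
eef_pos: [0.5794, -0.2187, 0.3386]
eef_rot: [[0.995, 0.101, 0.009], [0.101, -0.995, -0.006], [0.009, 0.007, -1.0]]
contact_force: [0.4, -0.0, 1.4]
grip_width: 0.598
```

```bash
python3 - <<'E'
from h import *
st(); im,c=grab("wrist","w6.png"); np.savez("w6",**c)
st()
E
```

```text
t 8.25 pos [ 579.4 -218.7  338.6] yaw 5.78 tilt 0.64 F [ 0.4 -0.   1.4] w 0.598 q [-32.  19.  89.   0.  71. -37.]
t 8.30 pos [ 578.5 -218.2  335.4] yaw 5.77 tilt 0.38 F [ 0.5 -0.2 -0.2] w 0.600 q [-32.  19.  89.   0.  71. -37.]
```

View pics/w6.png

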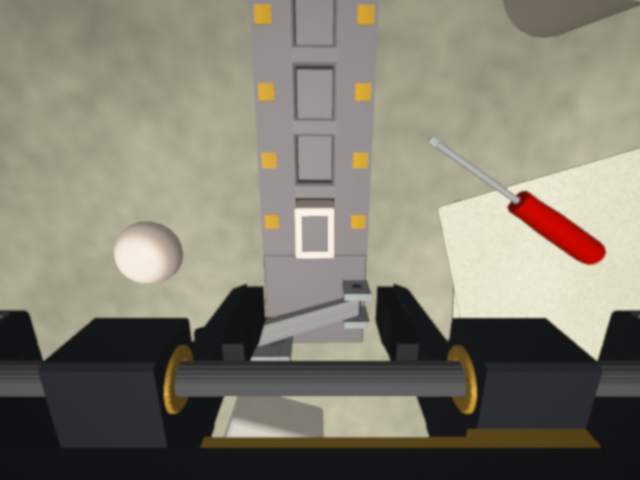

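```bash
python3 - <<'E'
from h import *
im=cv2.imread("pics/w6.png")[:,:,::-1].copy(); c=dict(np.load("w6.npz"))
relays(im,c,z=.074,thr=200)
E
```

```text
centre 447.4 -248.8  long 39.8 short 38.9 longdir -84.4 px [140. 258.]
centre 576.5 -216.5  long 39.0 short 28.8 longdir -84.1 px [314. 233.]
```

Call:
{"fn": "play_rows", "kwargs": {"commands": [-0.149, 0.269, 0, 0, 0, 87.4, -0.149, 0.269, 0, 0, 0, 87.4, -0.149, 0.269, 0, 0, 0, 87.4, -0.149, 0.269, 0, 0, 0, 87.4, -0.149, 0.269, 0, 0, 0, 87.4]}}

```text
t: 8.8
eef_pos: [0.4545, 0.0026, 0.3301]
eef_rot: [[0.655, 0.755, -0.003], [0.755, -0.655, 0.001], [-0.001, -0.003, -1.0]]
contact_force: [0.5, 0.1, 0.5]
grip_width: 0.597
```

Call:
{"fn": "play_rows", "kwargs": {"commands": [-0.028, 0.05, 0, 0, 0, 44.4, -0.028, 0.05, 0, 0, 0, 44.4, -0.028, 0.05, 0, 0, 0, 44.4, -0.028, 0.05, 0, 0, 0, 44.4, -0.028, 0.05, 0, 0, 0, 44.4]}}

```text
t: 9.3
eef_pos: [0.4276, 0.0514, 0.3303]
eef_rot: [[-0.037, 0.999, -0.003], [0.999, 0.037, 0.0], [0.001, -0.003, -1.0]]
contact_force: [-0.1, 0.4, 0.1]
grip_width: 0.598
```

```bash
python3 - <<'E'
from h import *
st(); im,c=grab("wrist","w7.png"); np.savez("w7",**c)
st(); relays(im,c,thr=200)
E
```

```text
t 9.30 pos [427.6  51.4 330.3] yaw 92.10 tilt 0.17 F [-0.1  0.4  0.1] w 0.598 q [  -9.   -4.  116.   -0.   68. -101.]
t 9.35 pos [427.7  51.3 330.3] yaw 92.53 tilt 0.17 F [ 0.  -0.3  0.5] w 0.602 q [  -9.   -4.  116.   -0.   68. -102.]
centre 450.1 135.4  long 40.2 short 29.7 longdir 17.2 px [423. 266.]
centre 428.8 51.7  long 39.4 short 30.1 longdir 2.1 px [320. 237.]
```

Call:
{"fn": "play_rows", "kwargs": {"commands": [0.001, 0, -0.045, 0, 0, 0.5, 0.001, 0, -0.09, 0, 0, 0.5, 0.001, 0, -0.13, 0, 0, 0.5, 0.001, 0, -0.139, 0, 0, 0.5, 0.001, 0, -0.139, 0, 0, 0.5]}}

```text
t: 9.85
eef_pos: [0.4283, 0.0512, 0.1913]
eef_rot: [[-0.037, 0.999, -0.005], [0.999, 0.037, 0.001], [0.001, -0.005, -1.0]]
contact_force: [-0.2, 0.1, -0.4]
grip_width: 0.597
```

Call:
{"fn": "play_rows", "kwargs": {"commands": [0, 0, 0, 0, 0, 0, 0, 0, 0, 0, 0, 0, 0, 0, 0, 0, 0, 0, 0, 0, 0, 0, 0, 0, 0, 0, 0, 0, 0, 0], "grip": 1, "grip_force": 40}}

```text
t: 10.35
eef_pos: [0.4304, 0.051, 0.1946]
eef_rot: [[-0.039, 0.999, 0.003], [0.999, 0.039, -0.0], [-0.001, 0.003, -1.0]]
contact_force: [-1.2, 0.7, 7.0]
grip_width: 0.339
```

Call:
{"fn": "play_rows", "kwargs": {"commands": [0, 0, 0.03, 0, 0, 0, 0, 0, 0.07, 0, 0, 0, 0, 0, 0.11, 0, 0, 0, 0, 0, 0.11, 0, 0, 0]}}

```text
t: 10.75
eef_pos: [0.4315, 0.0509, 0.3086]
eef_rot: [[-0.039, 0.999, 0.011], [0.999, 0.039, -0.002], [-0.002, 0.011, -1.0]]
contact_force: [1.3, 0.4, -0.8]
grip_width: 0.34
```

```bash
python3 - <<'E'
from h import *
st()
E
```

```text
t 10.75 pos [431.5  50.9 308.6] yaw 92.23 tilt 0.63 F [ 1.3  0.4 -0.8] w 0.340 q [  -9.   -2.  117.    0.   64. -101.]
```

Call:
{"fn": "play_rows", "kwargs": {"commands": [0.143, -0.218, 0, 0, 0, -86.6, 0.143, -0.218, 0, 0, 0, -86.6, 0.143, -0.218, 0, 0, 0, -86.6, 0.143, -0.218, 0, 0, 0, -86.6, 0.143, -0.218, 0, 0, 0, -86.6]}}

```text
t: 11.25
eef_pos: [0.567, -0.1597, 0.3021]
eef_rot: [[0.658, 0.753, -0.001], [0.753, -0.658, 0.001], [-0.0, -0.001, -1.0]]
contact_force: [0.4, 0.5, -0.8]
grip_width: 0.334
```

Call:
{"fn": "play_rows", "kwargs": {"commands": [0.006, -0.009, 0, 0, 0, -43.6, 0.006, -0.009, 0, 0, 0, -43.6, 0.006, -0.009, 0, 0, 0, -43.6, 0.006, -0.009, 0, 0, 0, -43.6, 0.006, -0.009, 0, 0, 0, -43.6]}}

```text
t: 11.75
eef_pos: [0.5721, -0.1669, 0.3019]
eef_rot: [[0.995, 0.103, -0.001], [0.103, -0.995, 0.001], [-0.001, -0.001, -1.0]]
contact_force: [0.1, 0.1, -0.8]
grip_width: 0.336
```

Call:
{"fn": "play_rows", "kwargs": {"commands": [0, 0, 0, 0, 0, -0.6, 0, 0, 0, 0, 0, -0.6]}}

```text
t: 11.95
eef_pos: [0.5722, -0.1669, 0.3023]
eef_rot: [[0.995, 0.102, -0.001], [0.102, -0.995, 0.0], [-0.001, -0.0, -1.0]]
contact_force: [-0.0, -0.8, 0.1]
grip_width: 0.342
```

```bash
python3 - <<'E'
from h import *
np.set_printoptions(precision=1,suppress=True)
st(); im,c=grab("wrist","w8.png"); np.savez("w8",**c);st()
s=env.read_state(); inhand(im,c,s["eef_pos"][2]-.138)
for d in dots(im,c): print(*d)
E
```

```text
t 11.95 pos [ 572.2 -166.9  302.3] yaw 5.87 tilt 0.05 F [-0.  -0.8  0.1] w 0.342 q [-28.  19.  94.  -0.  67. -34.]
t 12.00 pos [ 572.3 -166.9  302.5] yaw 5.87 tilt 0.04 F [-0.4  0.3 -0.1] w 0.342 q [-28.  19.  94.  -0.  67. -34.]
row 287 cols 282 355
[-15.2 -21.1 138. ]
[ -1.3 -22.6 138. ]
[ 12.7 -21.1 138. ]
[265.6  93.5] [526.  -70.6]
[376.1  93.5] [597.6 -63.2]
[268.9 170.9] [ 531.  -120.2]
[372.4 171.4] [ 602.7 -113.2]
[271.7 239.6] [ 536.  -170.3]
[369.  239.5] [ 607.7 -162.8]
[219.9 388.9] [ 499.7 -310.1]
```

View pics/w8.png

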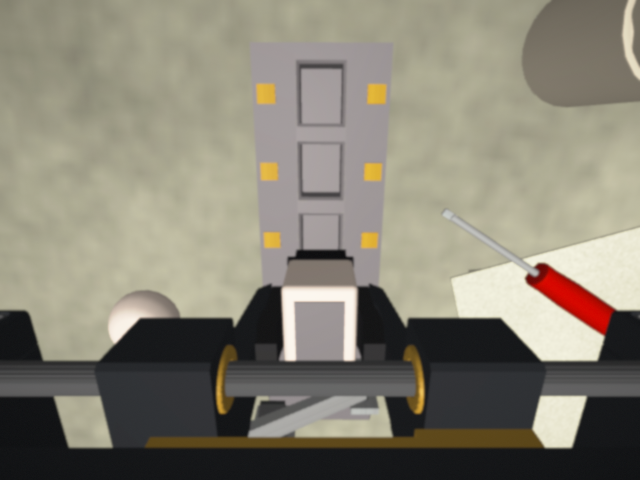

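Call:
{"fn": "play_rows", "kwargs": {"commands": [0.0006, -0.0015, -0.045, 0, 0, 0, 0.0006, -0.0015, -0.06, 0, 0, 0, 0.0006, -0.0015, -0.066, 0, 0, 0, 0.0006, -0.0015, -0.07, 0, 0, 0, 0.0006, -0.0015, -0.074, 0, 0, 0]}}

```text
t: 12.5
eef_pos: [0.5735, -0.1687, 0.2299]
eef_rot: [[0.995, 0.099, 0.001], [0.099, -0.995, -0.001], [0.001, 0.001, -1.0]]
contact_force: [-3.7, 1.1, 1.4]
grip_width: 0.337
```

Call:
{"fn": "play_rows", "kwargs": {"commands": [0, 0, -0.004, 0, 0, 0, 0, 0, -0.007, 0, 0, 0, 0, 0, -0.01, 0, 0, 0, 0, 0, -0.012, 0, 0, 0, 0, 0, -0.014, 0, 0, 0]}}

```text
t: 13.0
eef_pos: [0.5733, -0.1686, 0.215]
eef_rot: [[0.995, 0.099, 0.001], [0.099, -0.995, -0.0], [0.001, 0.0, -1.0]]
contact_force: [-0.2, 0.3, -0.4]
grip_width: 0.335
```

Call:
{"fn": "play_rows", "kwargs": {"commands": [0, 0, -0.002, 0, 0, 0, 0, 0, -0.004, 0, 0, 0, 0, 0, -0.006, 0, 0, 0, 0, 0, -0.006, 0, 0, 0]}}

```text
t: 13.4
eef_pos: [0.5737, -0.1685, 0.2142]
eef_rot: [[0.995, 0.1, -0.0], [0.1, -0.995, -0.001], [-0.0, 0.001, -1.0]]
contact_force: [-18.1, 7.3, 39.7]
grip_width: 0.334
```

Call:
{"fn": "play_rows", "kwargs": {"commands": [0, 0, 0.005, 0, 0, 0, 0, 0, 0.005, 0, 0, 0, 0, 0, 0.005, 0, 0, 0], "grip": 0.4}}

```text
t: 13.7
eef_pos: [0.5732, -0.1685, 0.2139]
eef_rot: [[0.995, 0.099, 0.0], [0.099, -0.995, -0.0], [0.0, 0.0, -1.0]]
contact_force: [-1.0, -0.1, 0.0]
grip_width: 0.582
```

Call:
{"fn": "play_rows", "kwargs": {"commands": [0, 0, 0.04, 0, 0, 0, 0, 0, 0.08, 0, 0, 0, 0, 0, 0.12, 0, 0, 0, 0, 0, 0.12, 0, 0, 0]}}

```text
t: 14.1
eef_pos: [0.575, -0.1694, 0.3399]
eef_rot: [[0.995, 0.099, 0.009], [0.099, -0.995, -0.005], [0.009, 0.006, -1.0]]
contact_force: [1.3, -0.5, 1.2]
grip_width: 0.597
```

```bash
python3 - <<'E'
from h import *
im,c=grab("wrist","w9.png"); np.savez("w9",**c)
st()
relays(im,c,z=.074,thr=200)
E
```

```text
t 14.15 pos [ 574.1 -169.   336.8] yaw 5.67 tilt 0.34 F [-0.6  0.2  0.4] w 0.602 q [-28.  17.  92.  -0.  70. -33.]
centre 446.2 -235.0  long 39.7 short 29.3 longdir 5.4 px [148. 302.]
centre 576.6 -216.1  long 38.9 short 29.1 longdir -84.0 px [314. 292.]
centre 572.7 -167.3  long 39.4 short 29.0 longdir -83.9 px [315. 233.]
```

View pics/w9.png

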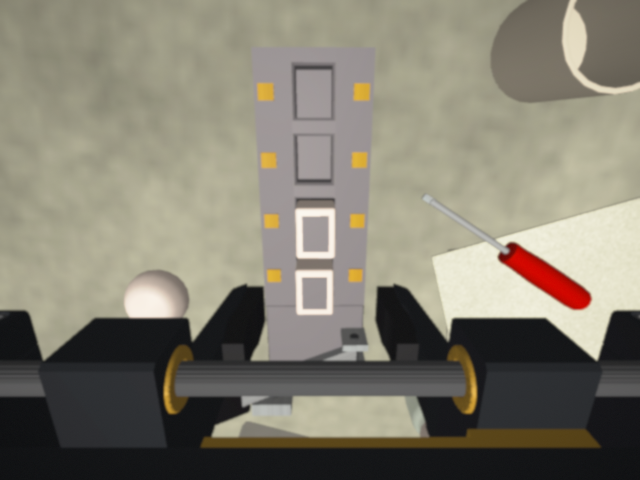

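Call:
{"fn": "play_rows", "kwargs": {"commands": [-0.035, 0.035, 0, 0, 0, 8.5, -0.07, 0.07, 0, 0, 0, 17, -0.105, 0.105, 0, 0, 0, 25.5, -0.123, 0.15, 0, 0, 0, 34, -0.123, 0.2, 0, 0, 0, 42.5]}}

```text
t: 14.65
eef_pos: [0.4473, 0.0325, 0.3317]
eef_rot: [[0.664, 0.748, -0.004], [0.748, -0.664, 0.001], [-0.002, -0.004, -1.0]]
contact_force: [0.9, 0.5, -0.5]
grip_width: 0.601
```

Call:
{"fn": "play_rows", "kwargs": {"commands": [0, 0.104, 0, 0, 0, 59, 0, 0.104, 0, 0, 0, 59, 0, 0.104, 0, 0, 0, 59, 0, 0.104, 0, 0, 0, 59, 0, 0.104, 0, 0, 0, 59]}}

```text
t: 15.15
eef_pos: [0.4492, 0.1363, 0.3318]
eef_rot: [[-0.028, 1.0, -0.004], [1.0, 0.028, -0.0], [-0.0, -0.004, -1.0]]
contact_force: [-0.0, 0.1, 0.3]
grip_width: 0.604
```

Call:
{"fn": "play_rows", "kwargs": {"commands": [0, 0, 0, 0, 0, 16, 0, 0, 0, 0, 0, 16, 0, 0, 0, 0, 0, 16]}}

```text
t: 15.45
eef_pos: [0.4495, 0.1355, 0.3321]
eef_rot: [[-0.296, 0.955, -0.003], [0.955, 0.296, -0.0], [0.001, -0.003, -1.0]]
contact_force: [0.3, -0.8, 0.5]
grip_width: 0.599
```

```bash
python3 - <<'E'
from h import *
im,c=grab("wrist","w10.png"); np.savez("w10",**c)
st()
relays(im,c,thr=200)
E
```

```text
t 15.50 pos [449.6 135.5 332.3] yaw 106.98 tilt 0.17 F [-0.5 -0.2 -0.5] w 0.601 q [   2.    1.  111.    0.   68. -105.]
centre 460.6 391.5  long 37.2 short 32.0 longdir -15.5 px [594. 331.]
centre 450.3 135.7  long 39.6 short 29.7 longdir 17.2 px [319. 236.]
```

View pics/w10.png

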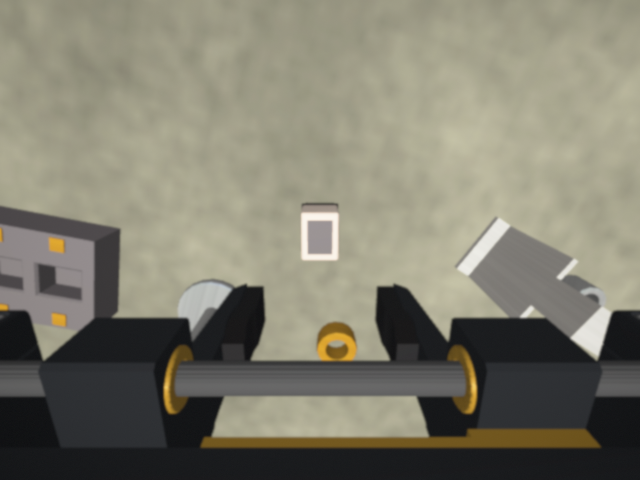

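Call:
{"fn": "play_rows", "kwargs": {"commands": [0.0007, 0, -0.045, 0, 0, 0, 0.0007, 0, -0.09, 0, 0, 0, 0.0007, 0, -0.13, 0, 0, 0, 0.0007, 0, -0.141, 0, 0, 0, 0.0007, 0, -0.141, 0, 0, 0]}}

```text
t: 16.0
eef_pos: [0.4498, 0.1354, 0.1913]
eef_rot: [[-0.293, 0.956, -0.005], [0.956, 0.293, -0.0], [0.001, -0.005, -1.0]]
contact_force: [0.1, 0.6, 0.5]
grip_width: 0.601
```

Call:
{"fn": "play_rows", "kwargs": {"commands": [0, 0, 0, 0, 0, 0, 0, 0, 0, 0, 0, 0, 0, 0, 0, 0, 0, 0, 0, 0, 0, 0, 0, 0, 0, 0, 0, 0, 0, 0], "grip": 1, "grip_force": 40}}

```text
t: 16.5
eef_pos: [0.4518, 0.1356, 0.1947]
eef_rot: [[-0.295, 0.956, 0.003], [0.956, 0.295, 0.0], [-0.001, 0.003, -1.0]]
contact_force: [-0.3, 0.3, 6.6]
grip_width: 0.334
```

Call:
{"fn": "play_rows", "kwargs": {"commands": [0, 0, 0.03, 0, 0, 0, 0, 0, 0.07, 0, 0, 0, 0, 0, 0.12, 0, 0, 0, 0, 0, 0.14, 0, 0, 0]}}

```text
t: 16.9
eef_pos: [0.4518, 0.1357, 0.3381]
eef_rot: [[-0.295, 0.956, 0.007], [0.956, 0.295, 0.0], [-0.002, 0.007, -1.0]]
contact_force: [1.1, -0.1, -1.2]
grip_width: 0.339
```

```bash
python3 - <<'E'
from h import *
st()
E
```

```text
t 16.90 pos [451.8 135.7 338.1] yaw 107.15 tilt 0.42 F [ 1.1 -0.1 -1.2] w 0.339 q [   2.    1.  110.    0.   68. -105.]
```

Call:
{"fn": "play_rows", "kwargs": {"commands": [0, -0.05, 0, 0, 0, -8.5, 0, -0.1, 0, 0, 0, -17, 0.02, -0.145, 0, 0, 0, -25.5, 0.045, -0.185, -0.01, 0, 0, -34, 0.08, -0.22, -0.02, 0, 0, -42.5]}}

```text
t: 17.4
eef_pos: [0.5306, -0.0863, 0.3139]
eef_rot: [[0.435, 0.9, 0.001], [0.9, -0.435, -0.001], [-0.0, 0.002, -1.0]]
contact_force: [0.4, 0.4, 0.5]
grip_width: 0.338
```

Call:
{"fn": "play_rows", "kwargs": {"commands": [0.036, -0.034, -0.012, 0, 0, -58.8, 0.036, -0.034, -0.012, 0, 0, -58.8, 0.036, -0.034, -0.012, 0, 0, -58.8, 0.036, -0.034, -0.012, 0, 0, -58.8, 0.036, -0.034, -0.012, 0, 0, -58.8]}}

```text
t: 17.9
eef_pos: [0.5664, -0.1182, 0.3012]
eef_rot: [[0.932, 0.363, -0.0], [0.363, -0.932, 0.0], [-0.0, -0.0, -1.0]]
contact_force: [0.0, -0.1, -0.6]
grip_width: 0.336
```

Call:
{"fn": "play_rows", "kwargs": {"commands": [0, 0, 0, 0, 0, -15.8, 0, 0, 0, 0, 0, -15.8, 0, 0, 0, 0, 0, -15.8]}}

```text
t: 18.2
eef_pos: [0.5664, -0.1181, 0.3014]
eef_rot: [[0.995, 0.101, 0.0], [0.101, -0.995, -0.0], [0.0, 0.0, -1.0]]
contact_force: [0.1, 0.2, -1.2]
grip_width: 0.333
```

```bash
python3 - <<'E'
from h import *
np.set_printoptions(precision=1,suppress=True)
st(); im,c=grab("wrist","w11.png"); np.savez("w11",**c);st()
s=env.read_state(); inhand(im,c,s["eef_pos"][2]-.138)
for d in dots(im,c): print(*d)
E
```

```text
t 18.20 pos [ 566.4 -118.1  301.4] yaw 5.81 tilt 0.02 F [ 0.1  0.2 -1.2] w 0.333 q [-24.  17.  96.  -0.  66. -29.]
t 18.25 pos [ 566.4 -118.1  301.4] yaw 6.03 tilt 0.02 F [-0.4 -0.3 -0.8] w 0.335 q [-24.  17.  96.  -0.  66. -30.]
row 288 cols 283 356
[-14.7 -20.6 138. ]
[ -0.7 -22.  138. ]
[ 13.3 -20.5 138. ]
[269.6 169.5] [526.  -70.4]
[373.5 170. ] [597.7 -63.4]
[272.5 238.4] [ 531.  -120.3]
[370.1 238.6] [ 602.6 -113.1]
[281.2 355.9] [ 544.3 -221.9]
[220.9 388.5] [ 495.1 -260.1]
```

Call:
{"fn": "play_rows", "kwargs": {"commands": [0.001, -0.0002, -0.045, 0, 0, 0, 0.001, -0.0002, -0.06, 0, 0, 0, 0.001, -0.0002, -0.066, 0, 0, 0, 0.001, -0.0002, -0.07, 0, 0, 0, 0.001, -0.0002, -0.074, 0, 0, 0]}}

```text
t: 18.75
eef_pos: [0.568, -0.1185, 0.228]
eef_rot: [[0.995, 0.103, 0.001], [0.103, -0.995, -0.001], [0.001, 0.001, -1.0]]
contact_force: [0.1, 0.9, -0.1]
grip_width: 0.338
```

Call:
{"fn": "play_rows", "kwargs": {"commands": [0, 0, -0.004, 0, 0, 0, 0, 0, -0.007, 0, 0, 0, 0, 0, -0.01, 0, 0, 0, 0, 0, -0.012, 0, 0, 0, 0, 0, -0.014, 0, 0, 0]}}

```text
t: 19.25
eef_pos: [0.5677, -0.1184, 0.2145]
eef_rot: [[0.995, 0.103, -0.0], [0.103, -0.995, -0.0], [-0.0, 0.0, -1.0]]
contact_force: [-9.2, 4.4, 25.4]
grip_width: 0.337
```

Call:
{"fn": "play_rows", "kwargs": {"commands": [0, 0, 0.001, 0, 0, 0, 0, 0, 0.001, 0, 0, 0, 0, 0, 0.001, 0, 0, 0], "grip": 0.4}}

```text
t: 19.55
eef_pos: [0.5675, -0.1184, 0.2141]
eef_rot: [[0.995, 0.102, 0.0], [0.102, -0.995, -0.0], [0.0, 0.0, -1.0]]
contact_force: [-0.3, -0.0, -0.7]
grip_width: 0.581
```

Call:
{"fn": "play_rows", "kwargs": {"commands": [0, 0, 0.04, 0, 0, 0, 0, 0, 0.08, 0, 0, 0, 0, 0, 0.12, 0, 0, 0, 0, 0, 0.14, 0, 0, 0, 0, 0, 0.14, 0, 0, 0]}}

```text
t: 20.05
eef_pos: [0.5685, -0.1187, 0.358]
eef_rot: [[0.995, 0.102, 0.007], [0.102, -0.995, -0.003], [0.006, 0.004, -1.0]]
contact_force: [0.4, 0.7, 0.5]
grip_width: 0.6
```

```bash
python3 - <<'E'
from h import *
im,c=grab("wrist","w12.png"); np.savez("w12",**c)
st()
relays(im,c,z=.074,thr=200)
E
```

```text
t 20.10 pos [ 567.8 -118.5  355.4] yaw 5.88 tilt 0.19 F [ 1.  -0.4 -0.8] w 0.605 q [-24.  14.  94.  -0.  72. -29.]
centre 576.9 -216.0  long 39.1 short 29.7 longdir -84.4 px [316. 335.]
centre 572.9 -167.2  long 39.5 short 29.3 longdir -83.3 px [318. 285.]
centre 567.0 -117.5  long 38.3 short 29.9 longdir -84.2 px [317. 228.]
```

View pics/w12.png

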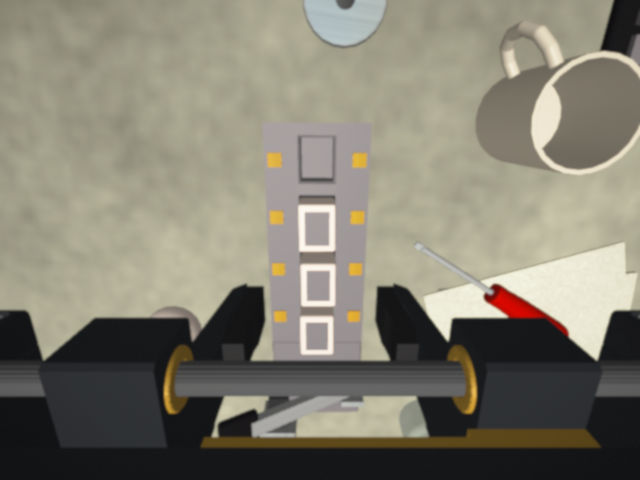

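Call:
{"fn": "play_rows", "kwargs": {"commands": [-0.05, -0.28, 0.03, 0, 0, 0, -0.05, -0.28, 0.03, 0, 0, 0, -0.05, -0.28, 0.03, 0, 0, 0, -0.05, -0.28, 0.03, 0, 0, 0, -0.05, -0.28, 0.03, 0, 0, 0], "grip": 1}}

```text
t: 20.6
eef_pos: [0.5227, -0.3646, 0.3777]
eef_rot: [[0.995, 0.102, -0.003], [0.102, -0.995, 0.003], [-0.002, -0.003, -1.0]]
contact_force: [0.8, -0.1, -0.3]
grip_width: 0.168
```

Call:
{"fn": "play_rows", "kwargs": {"commands": [-0.006, -0.034, 0.003, 0, 0, 0, -0.006, -0.034, 0.003, 0, 0, 0, -0.006, -0.034, 0.003, 0, 0, 0]}}

```text
t: 20.9
eef_pos: [0.517, -0.3975, 0.3806]
eef_rot: [[0.995, 0.1, -0.003], [0.1, -0.995, 0.003], [-0.002, -0.004, -1.0]]
contact_force: [-1.0, 1.3, 0.7]
grip_width: 0.004
```

```bash
python3 - <<'E'
from h import *
im,c=grab("wrist","w13.png"); np.savez("w13",**c)
st()
b=np.array([.5694,-.14165,0]);a=np.radians(5.7);bx=np.array([np.cos(a),np.sin(a),0]);by=np.array([-np.sin(a),np.cos(a),0])
for n,x,y,z in [("pad",-64,-145,115),("hinge",35,-145,56),("S0",0,-75,74)]: 
    P=b+bx*x/1000+by*y/1000;P[2]=z/1000; print(n,P,proj(c,P))
relays(im,c,z=.074,thr=200)
E
```

```text
t 20.95 pos [ 517.5 -396.4  380.9] yaw 5.85 tilt 0.23 F [ 0.7  0.3 -0.4] w 0.002 q [-48.  21.  81.   0.  78. -54.]
pad [ 0.52011781 -0.29228952  0.115     ] [342.38524844  89.08272159]
hinge [ 0.61862831 -0.28245687  0.056     ] [458.50810278  97.06417461]
S0 [ 0.57684898 -0.21627917  0.074     ] [431.13460194 -11.3877552 ]
```

View pics/w13.png

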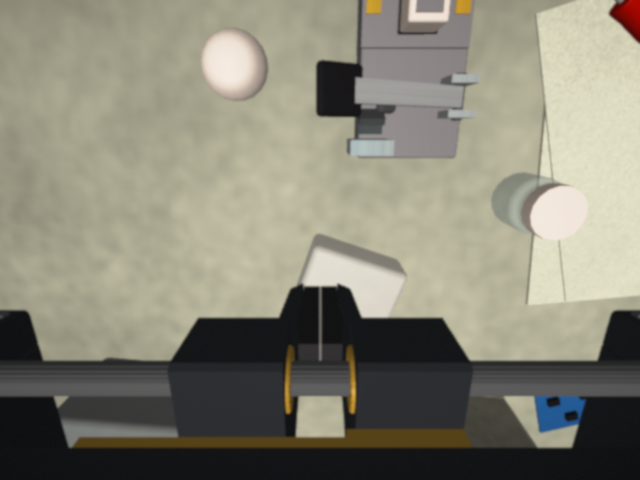

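```bash
python3 - <<'E'
from h import *
c=dict(np.load("w13.npz")); im,cs=grab("scene","s13.png")
cv2.imwrite("pics/z13.png",cv2.resize(im[180:300,200:360],None,fx=5,fy=5,interpolation=cv2.INTER_CUBIC)[:,:,::-1])
for z in (.06,.07,.08,.09,.1,.11,.12): print(z,onz(c,372,147,z)[:2].round(3),proj(cs,onz(c,372,147,z)).round(0))
E
```

```text
0.06 [ 0.553 -0.329] [246. 228.]
0.07 [ 0.552 -0.328] [246. 225.]
0.08 [ 0.55  -0.328] [246. 222.]
0.09 [ 0.549 -0.328] [247. 218.]
0.1 [ 0.547 -0.327] [247. 215.]
0.11 [ 0.546 -0.327] [247. 211.]
0.12 [ 0.544 -0.327] [247. 208.]
```

View pics/z13.png

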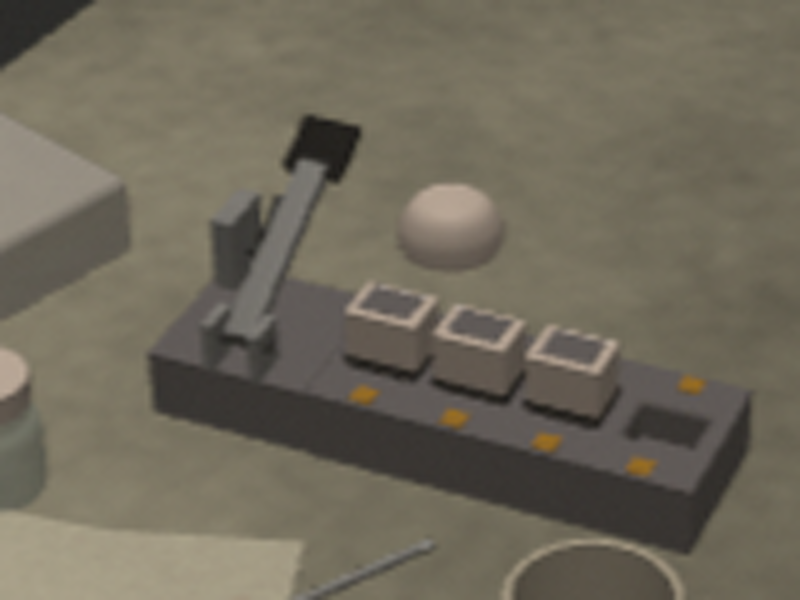

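Call:
{"fn": "play_rows", "kwargs": {"commands": [-0.003, 0.05, 0, 0, 0, 0, -0.003, 0.104, -0.01, 0, 0, 0, -0.003, 0.104, -0.05, 0, 0, 0, -0.003, 0.104, -0.065, 0, 0, 0, -0.003, 0.104, -0.065, 0, 0, 0]}}

```text
t: 21.5
eef_pos: [0.5142, -0.2915, 0.3154]
eef_rot: [[0.995, 0.104, -0.005], [0.104, -0.995, 0.004], [-0.004, -0.004, -1.0]]
contact_force: [-0.2, -0.0, 0.0]
grip_width: 0.001
```

```bash
python3 - <<'E'
from h import *
st()
E
```

```text
t 21.50 pos [ 514.2 -291.5  315.4] yaw 5.97 tilt 0.34 F [-0.2 -0.   0. ] w 0.001 q [-41.  18.  94.  -0.  69. -47.]
```

Call:
{"fn": "play_rows", "kwargs": {"commands": [0, -0.001, -0.02, 0, 0, 0, -0.001, -0.001, -0.035, 0, 0, 0, -0.003, -0.001, -0.048, 0, 0, 0, -0.005, -0.001, -0.06, 0, 0, 0, -0.007, -0.002, -0.072, 0, 0, 0]}}

```text
t: 22.0
eef_pos: [0.5074, -0.2955, 0.2464]
eef_rot: [[0.995, 0.102, -0.001], [0.102, -0.995, 0.0], [-0.001, -0.0, -1.0]]
contact_force: [-4.7, 2.2, 9.5]
grip_width: 0.005
```

Call:
{"fn": "play_rows", "kwargs": {"commands": [-0.001, 0, -0.006, 0, 0, 0, -0.002, 0, -0.012, 0, 0, 0, -0.002, 0, -0.016, 0, 0, 0, -0.002, 0, -0.02, 0, 0, 0]}}

```text
t: 22.4
eef_pos: [0.5053, -0.2956, 0.2262]
eef_rot: [[0.995, 0.102, -0.001], [0.102, -0.995, -0.0], [-0.001, 0.0, -1.0]]
contact_force: [-4.9, -1.0, 5.5]
grip_width: 0.003
```

Call:
{"fn": "play_rows", "kwargs": {"commands": [0, 0, -0.002, 0, 0, 0, 0, 0, -0.004, 0, 0, 0, 0, 0, -0.004, 0, 0, 0]}}

```text
t: 22.7
eef_pos: [0.5054, -0.2956, 0.2229]
eef_rot: [[0.995, 0.102, -0.001], [0.102, -0.995, -0.0], [-0.001, 0.0, -1.0]]
contact_force: [-6.4, -0.1, 9.7]
grip_width: 0.006
```

Call:
{"fn": "play_rows", "kwargs": {"commands": [0, 0, -0.002, 0, 0, 0, 0, 0, -0.002, 0, 0, 0, 0, 0, -0.003, 0, 0, 0]}}

```text
t: 23.0
eef_pos: [0.5055, -0.2957, 0.2219]
eef_rot: [[0.995, 0.103, -0.001], [0.103, -0.995, -0.001], [-0.001, 0.001, -1.0]]
contact_force: [-14.1, 4.2, 32.1]
grip_width: 0.002
```

At the end stop (32 N). Retreat and look.

Call:
{"fn": "play_rows", "kwargs": {"commands": [0, 0, 0.01, 0, 0, 0, 0, 0, 0.05, 0, 0, 0, 0, 0, 0.1, 0, 0, 0, 0, 0, 0.14, 0, 0, 0, 0, -0.02, 0.14, 0, 0, 0]}}

```text
t: 23.5
eef_pos: [0.5076, -0.315, 0.366]
eef_rot: [[0.994, 0.104, 0.009], [0.105, -0.994, -0.007], [0.008, 0.008, -1.0]]
contact_force: [0.8, -1.6, -0.2]
grip_width: 0.004
```

Call:
{"fn": "play_rows", "kwargs": {"commands": [0, -0.04, 0, 0, 0, 0, 0, -0.08, 0, 0, 0, 0, 0, -0.08, 0, 0, 0, 0]}}

```text
t: 23.8
eef_pos: [0.5047, -0.3996, 0.3579]
eef_rot: [[0.995, 0.098, -0.0], [0.098, -0.995, -0.001], [-0.0, 0.001, -1.0]]
contact_force: [-1.5, 0.4, -1.0]
grip_width: 0.006
```

```bash
python3 - <<'E'
from h import *
im,c=grab("wrist","w14.png"); np.savez("w14",**c)
st()
b=np.array([.5694,-.14165,0]);a=np.radians(5.7);bx=np.array([np.cos(a),np.sin(a),0]);by=np.array([-np.sin(a),np.cos(a),0])
for n,x,y,z in [("pad up",-64,-145,115),("pad down",-80,-145,60)]: 
    P=b+bx*x/1000+by*y/1000;P[2]=z/1000; print(n,P,proj(c,P))
im,cs=grab("scene","s14.png")
cv2.imwrite("pics/z14.png",cv2.resize(im[180:300,200:360],None,fx=5,fy=5,interpolation=cv2.INTER_CUBIC)[:,:,::-1])
E
```

```text
t 23.85 pos [ 505.  -397.4  357.5] yaw 5.69 tilt 0.08 F [-0.5  1.5  0.5] w 0.006 q [-49.  21.  84.   0.  75. -54.]
pad up [ 0.52011781 -0.29228952  0.115     ] [364.66377307  81.09865639]
pad down [ 0.50419692 -0.29387864  0.06      ] [333.99517621  90.37605078]
```

View pics/w14.png

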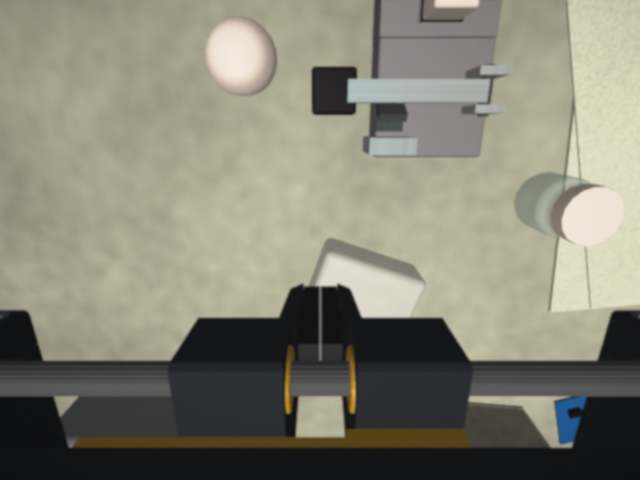

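View pics/z14.png

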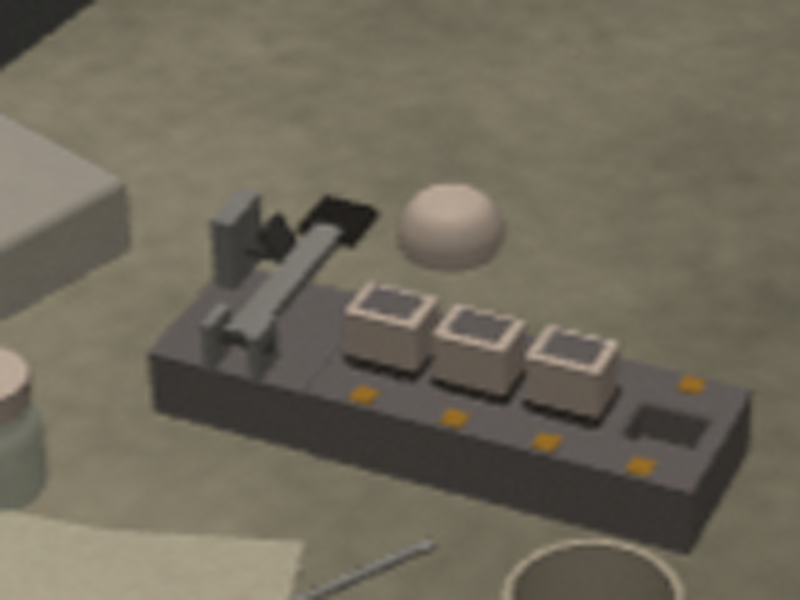

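```bash
python3 - <<'E'
from h import *
im=cv2.imread("pics/s14.png")[:,:,::-1].copy();c=env.camera_params("scene")
a=np.radians(5.7);bx=np.array([np.cos(a),np.sin(a),0]);by=np.array([-np.sin(a),np.cos(a),0])
for S in [(.5767,-.2161),(.5722,-.167),(.567,-.1172)]:
    b=np.array([*S,0])
    for z in (.04,.074):
        print(z,[( (proj(c,b+bx*x+by*y+[0,0,z])-[200,180])*5).round(0).tolist() for x,y in [(.015,-.02),(.015,.02),(-.015,-.02),(-.015,.02)]])
E
```

```text
0.04 [[343.0, 363.0], [414.0, 381.0], [368.0, 331.0], [438.0, 349.0]]
0.074 [[341.0, 309.0], [412.0, 327.0], [366.0, 278.0], [437.0, 295.0]]
0.04 [[430.0, 385.0], [503.0, 404.0], [454.0, 353.0], [526.0, 371.0]]
0.074 [[429.0, 331.0], [502.0, 350.0], [453.0, 299.0], [526.0, 317.0]]
0.04 [[521.0, 408.0], [595.0, 427.0], [544.0, 375.0], [617.0, 394.0]]
0.074 [[521.0, 354.0], [596.0, 373.0], [544.0, 321.0], [618.0, 340.0]]
```

```bash
python3 - <<'E'
from h import *
np.set_printoptions(precision=1,suppress=True)
im=cv2.imread("pics/s14.png")[:,:,::-1].copy();c=env.camera_params("scene")
cv2.imwrite("pics/z15.png",cv2.resize(im[228:278,255:335],None,fx=10,fy=10,interpolation=cv2.INTER_NEAREST)[:,:,::-1])
for d in [(597.8,-63.4),(602.8,-113.2),(607.7,-162.9),(612.6,-212.6)]: print("dot pred",proj(c,[d[0]/1e3,d[1]/1e3,.04]))
for d in dots(im,c): 
    if 260<d[0][0]<345 and 230<d[0][1]<290: print(*d)
E
```

```text
dot pred [327.3 273.2]
dot pred [308.5 268.3]
dot pred [290.1 263.6]
dot pred [272.1 258.9]
```

View pics/z15.png

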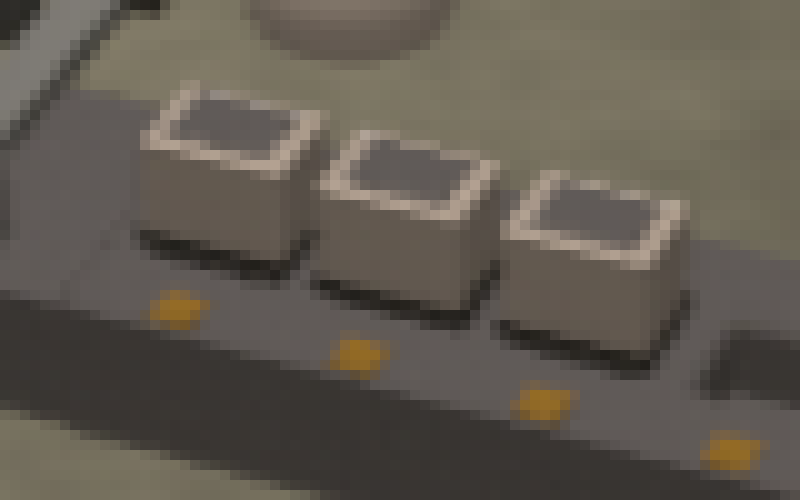

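```bash
python3 - <<'E'
from h import *
np.set_printoptions(precision=1,suppress=True)
im=cv2.imread("pics/s4.png")[:,:,::-1].copy();c=env.camera_params("scene")
o=np.array([385,235])
cv2.imwrite("pics/z16.png",cv2.resize(im[235:285,385:445],None,fx=10,fy=10,interpolation=cv2.INTER_NEAREST)[:,:,::-1])
for (x0,y0,a) in [(.4288,.0512,3.1),(.4502,.1353,17.2)]:
  a=np.radians(a);l=np.array([np.cos(a),np.sin(a),0]);w=np.array([-np.sin(a),np.cos(a),0])
  for z in (0,.02,.054):
    for s,t in [(1,-1),(1,1)]:
      k=(.02,.015) if z else (.017,.013)
      print(z,(proj(c,np.array([x0,y0,z])+s*k[0]*l+t*k[1]*w)-o)*10)
E
```

```text
0 [ 27.7 300.3]
0 [122.4 326.4]
0.02 [ 23.2 243.8]
0.02 [133.5 273.9]
0.054 [ 34.4 138.3]
0.054 [146.3 168.1]
0 [318.8 452.9]
0 [422.2 465.6]
0.02 [319.5 397.7]
0.02 [440.  412.3]
0.054 [335.3 290.6]
0.054 [457.6 305.1]
```

View pics/z16.png

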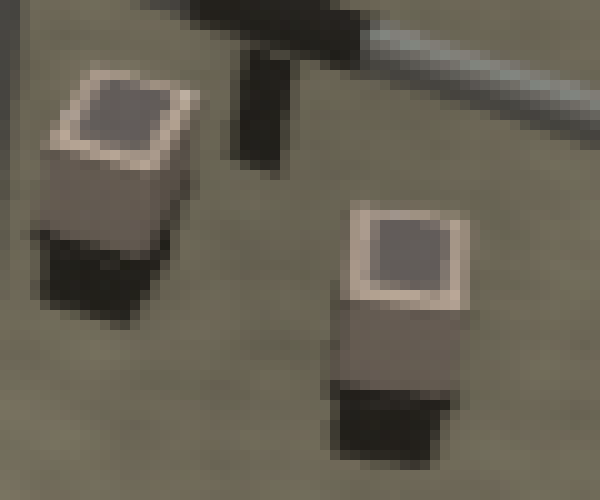

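Call:
{"fn": "play_rows", "kwargs": {"commands": [-0.07, 0.69, 0.09, 0, 0, -5.7, -0.07, 0.69, 0.09, 0, 0, -5.7, -0.07, 0.69, 0.09, 0, 0, -5.7, -0.07, 0.69, 0.09, 0, 0, -5.7, -0.07, 0.69, 0.09, 0, 0, -5.7], "grip": 0.4}}

```text
t: 24.4
eef_pos: [0.4798, -0.1455, 0.3909]
eef_rot: [[1.0, 0.004, -0.001], [0.004, -1.0, 0.001], [-0.001, -0.001, -1.0]]
contact_force: [0.6, 1.4, -0.5]
grip_width: 0.434
```

Call:
{"fn": "play_rows", "kwargs": {"commands": [-0.045, 0.444, 0.058, 0, 0, 0, -0.045, 0.444, 0.058, 0, 0, 0, -0.045, 0.444, 0.058, 0, 0, 0, -0.045, 0.444, 0.058, 0, 0, 0, -0.045, 0.444, 0.058, 0, 0, 0]}}

```text
t: 24.9
eef_pos: [0.4542, 0.1009, 0.4234]
eef_rot: [[1.0, 0.004, -0.0], [0.004, -1.0, 0.001], [-0.0, -0.001, -1.0]]
contact_force: [2.0, -0.1, 0.1]
grip_width: 0.6
```

Call:
{"fn": "play_rows", "kwargs": {"commands": [-0.02, 0.198, 0.026, 0, 0, 0, -0.02, 0.198, 0.026, 0, 0, 0, -0.02, 0.198, 0.026, 0, 0, 0, -0.02, 0.198, 0.026, 0, 0, 0, -0.02, 0.198, 0.026, 0, 0, 0]}}

```text
t: 25.4
eef_pos: [0.4332, 0.3015, 0.4499]
eef_rot: [[1.0, 0.011, -0.0], [0.011, -1.0, 0.003], [-0.0, -0.003, -1.0]]
contact_force: [0.1, 0.1, 0.0]
grip_width: 0.599
```

```bash
python3 - <<'E'
from h import *
st()
im,c=grab("wrist","w17.png"); np.savez("w17",**c)
st()
E
```

```text
t 25.40 pos [433.2 301.5 449.9] yaw 0.61 tilt 0.14 F [0.1 0.1 0. ] w 0.599 q [22.  2. 96.  0. 82. 21.]
t 25.45 pos [433.8 299.4 449.2] yaw 0.54 tilt 0.05 F [-1.5  0.4  0.8] w 0.600 q [22.  2. 96.  0. 82. 21.]
```

View pics/w17.png

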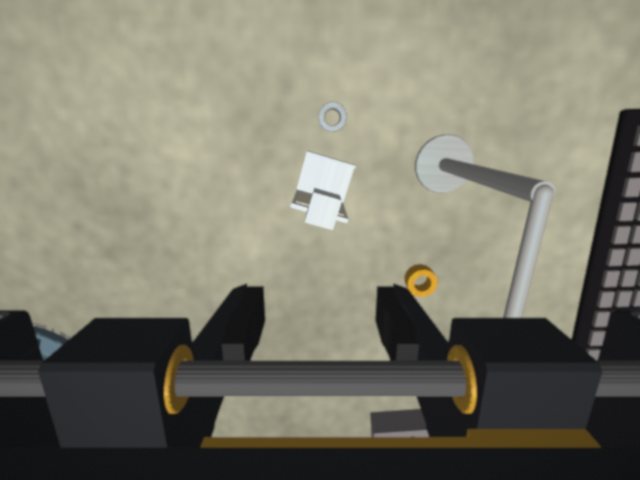

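```bash
python3 - <<'E'
from h import *
im=cv2.imread("pics/w17.png")[:,:,::-1].copy();c=dict(np.load("w17.npz"))
cv2.imwrite("pics/z17.png",cv2.resize(im[140:240,270:370],None,fx=6,fy=6,interpolation=cv2.INTER_CUBIC)[:,:,::-1])
E
```

```text
(no output)
```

View pics/z17.png

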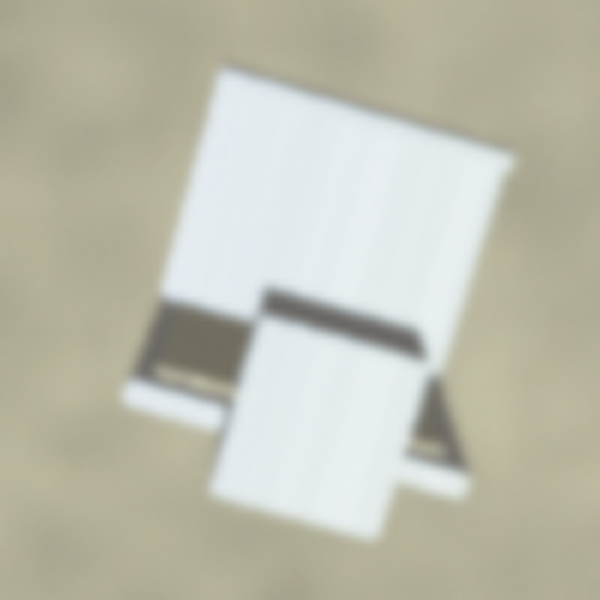

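```bash
python3 - <<'E'
from h import *
np.set_printoptions(precision=1,suppress=True)
c=dict(np.load("w17.npz"))
q=[(262,317),(422,357),(378,540),(210,495)]
P=[onz(c,270+(u+.0)/6-.4,140+v/6-.4,.131)*1000 for u,v in q]
print(np.array(P)); print("centre",np.mean(P,0))
for i in range(4):
    d=P[(i+1)%4]-P[i]; print(np.linalg.norm(d),np.degrees(np.arctan2(d[1],d[0])))
for u,v in [(220,70),(515,155)]: print("floor",onz(c,270+u/6-.4,140+v/6-.4,.006)*1000)
E
```

```text
[[426.7 327.2 131. ]
 [450.2 321.6 131. ]
 [444.3 293.5 131. ]
 [419.  300.3 131. ]]
centre [435.1 310.7 131. ]
24.182347548314183 -13.52378897829423
28.64963978767658 -101.74112971102221
26.215147450042206 165.0812795156515
28.02054675533088 74.15722840028032
floor [415.9 354.3   6. ]
floor [475.5 338.2   6. ]
```

Call:
{"fn": "play_rows", "kwargs": {"commands": [0.135, -0.1, 0.13, 0, 0, 0, 0.135, -0.1, 0.13, 0, 0, 0, 0.135, -0.1, 0.13, 0, 0, 0, 0.135, -0.1, 0.13, 0, 0, 0, 0.135, -0.1, 0.13, 0, 0, 0]}}

```text
t: 25.95
eef_pos: [0.5728, 0.1928, 0.5823]
eef_rot: [[1.0, -0.001, 0.004], [-0.001, -1.0, -0.0], [0.004, 0.0, -1.0]]
contact_force: [0.6, -0.2, 0.3]
grip_width: 0.605
```

```bash
python3 - <<'E'
from h import *
st()
im,c=grab("wrist","w18.png"); np.savez("w18",**c)
st()
E
```

```text
t 25.95 pos [572.8 192.8 582.3] yaw -0.07 tilt 0.25 F [ 0.6 -0.2  0.3] w 0.605 q [ 7.  9. 73. -0. 97.  7.]
t 26.00 pos [572.7 193.1 581.6] yaw -0.07 tilt 0.19 F [-1.1 -1.5 -0.2] w 0.601 q [ 7.  9. 73. -0. 97.  7.]
```

View pics/w18.png

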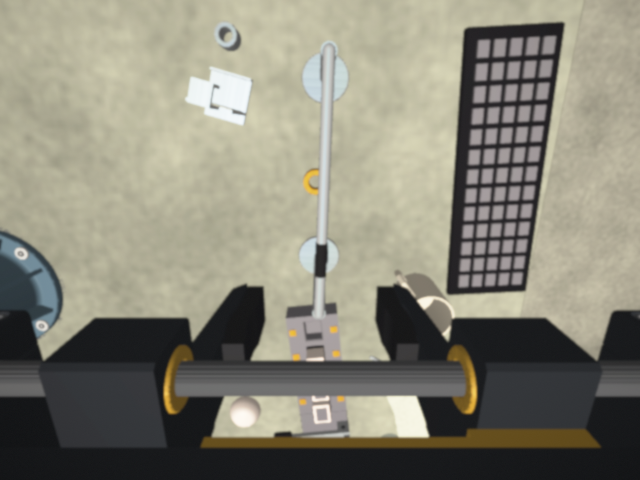

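```bash
cat >> h.py <<'E'
def bar(im,c,r0,r1,step,lo,hi,base=None):
    out=[]
    for v in range(r0,r1,step):
        row=im[v,lo:hi].astype(int); 
        g=row.max(1)-row.min(1); m=(g<12)&(row.mean(1)>120)  # neutral grey vs yellowish bench
        idx=np.where(m)[0]
        if len(idx)<5: continue
        runs=np.split(idx,np.where(np.diff(idx)>1)[0]+1); r=max(runs,key=len)
        out.append((v,lo+r.mean(),len(r)))
    return out
E
python3 - <<'E'
from h import *
np.set_printoptions(precision=1,suppress=True)
im=cv2.imread("pics/w18.png")[:,:,::-1].copy();c=dict(np.load("w18.npz"))
print(im[150,315:338].tolist())
print(im[261,308:334].tolist())
cv2.imwrite("pics/z18.png",cv2.resize(im[20:330,280:380],None,fx=2,fy=2,interpolation=cv2.INTER_CUBIC)[:,:,::-1])
cv2.imwrite("pics/z18b.png",cv2.resize(im[225:325,280:380],None,fx=6,fy=6,interpolation=cv2.INTER_CUBIC)[:,:,::-1])
E
```

```text
[[184, 181, 157], [184, 180, 157], [182, 179, 156], [179, 176, 156], [176, 173, 160], [182, 181, 174], [194, 194, 189], [205, 206, 203], [210, 216, 215], [211, 220, 221], [209, 218, 220], [207, 211, 210], [200, 200, 197], [187, 186, 182], [171, 169, 165], [159, 158, 149], [168, 165, 148], [180, 177, 154], [184, 181, 157], [184, 181, 157], [183, 180, 156], [182, 179, 155], [181, 178, 154]]
[[207, 221, 220], [207, 221, 220], [207, 221, 220], [207, 220, 219], [202, 216, 214], [181, 193, 191], [139, 148, 146], [87, 90, 90], [51, 51, 51], [42, 40, 40], [43, 41, 41], [44, 42, 41], [45, 44, 43], [43, 42, 41], [43, 41, 41], [40, 38, 38], [39, 37, 37], [44, 43, 43], [76, 79, 79], [128, 135, 133], [175, 184, 182], [200, 210, 207], [207, 217, 214], [208, 218, 215], [208, 218, 214], [208, 217, 214]]
```

View pics/z18b.png

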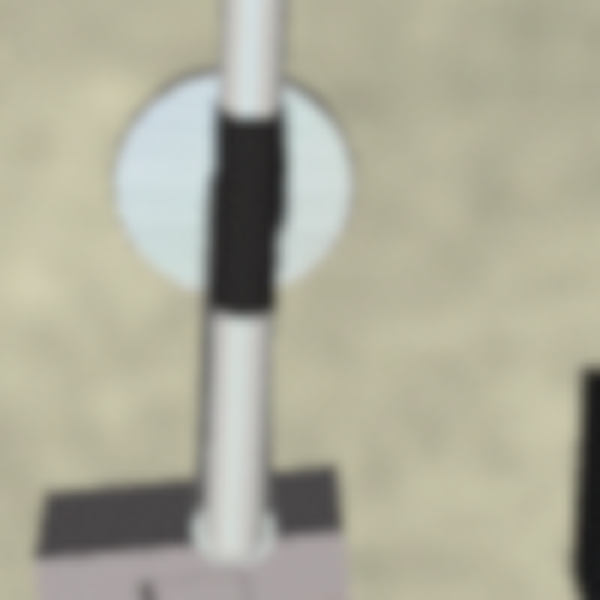

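```bash
python3 - <<'E'
from h import *
np.set_printoptions(precision=1,suppress=True)
im=cv2.imread("pics/w18.png")[:,:,::-1].copy();c=dict(np.load("w18.npz"))
P=[]
for v in list(range(60,160,10))+list(range(200,220,5))+list(range(285,300,5)):
    row=im[v].astype(float); 
    # bar columns: where neutral (R-B small)
    m=(row[:,0]-row[:,2]<16); m[:305]=0;m[345:]=0
    idx=np.where(m)[0]; runs=np.split(idx,np.where(np.diff(idx)>1)[0]+1); r=max(runs,key=len)
    p=onz(c,r.mean(),v,.2)*1000; P.append(p); print(v,r[0],r[-1],p[:2])
for z in (.2,.206):
  for u,v in [(322.2,244.7),(320,276.7),(319,318),(329,43)]: print(z,onz(c,u,v,z)*1000)
E
```

```text
60 308 342 [579.  332.5]
70 305 344 [578.5 323.9]
80 305 344 [578.5 315.2]
90 305 344 [578.6 306.3]
100 314 336 [579.1 297.3]
110 321 332 [580.6 288.1]
120 321 331 [580.2 278.7]
130 320 331 [579.7 269.2]
140 320 330 [579.2 259.5]
150 320 330 [579.3 249.7]
200 318 328 [577.3 197.9]
205 318 328 [577.4 192.4]
210 317 328 [576.8 186.9]
215 317 327 [576.3 181.4]
285 314 324 [572.9  98. ]
290 313 324 [572.3  91.6]
295 313 324 [572.3  85.2]
0.2 [576.6 147.4 200. ]
0.2 [574.1 108.5 200. ]
0.2 [572.9  54.6 200. ]
0.2 [582.6 346.8 200. ]
0.206 [576.5 149.4 206. ]
0.206 [574.1 111.2 206. ]
0.206 [572.8  58.2 206. ]
0.206 [582.5 345.6 206. ]
```

```bash
python3 - <<'E'
from h import *
np.set_printoptions(precision=1,suppress=True)
im=cv2.imread("pics/w1.png")[:,:,::-1].copy();c=dict(np.load("w1.npz"))
m=(im.max(2)<75).astype(np.uint8); m[:, :480]=0; m[:,530:]=0; m[:95]=0;m[180:]=0
k=max(cv2.findContours(m,0,2)[0],key=cv2.contourArea); r=cv2.minAreaRect(k); print(r)
box=cv2.boxPoints(r); 
for z in (.2,.204):
    print(z,onz(c,*r[0],z)*1000,[(onz(c,*b,z)*1000)[:2] for b in box])
cs=env.camera_params("scene")
for n,P in dict(mark=(.5755,.1292,.2),end1=(.5733,.109,.2),end2=(.577,.149,.2),barL=(.5825,.341,.2)).items(): print(n,proj(cs,P))
im,_=grab("scene","s18.png"); cv2.imwrite("pics/z19.png",cv2.resize(im[215:345,370:540],None,fx=4,fy=4,interpolation=cv2.INTER_CUBIC)[:,:,::-1])
E
```

```text
((501.29241943359375, 136.57272338867188), (24.291133880615234, 64.41741943359375), 10.954063415527344)
0.2 [573.  131.1 200. ] [array([563.7, 111.6]), array([565.8, 152.4]), array([581.9, 149.6]), array([580.7, 108.4])]
0.204 [571.  131.2 204. ] [array([561.8, 112. ]), array([563.8, 152.2]), array([579.7, 149.4]), array([578.6, 108.9])]
mark [411.9 236.7]
end1 [403.6 233.7]
end2 [420.2 239.5]
barL [508.5 266.6]
```

View pics/z19.png

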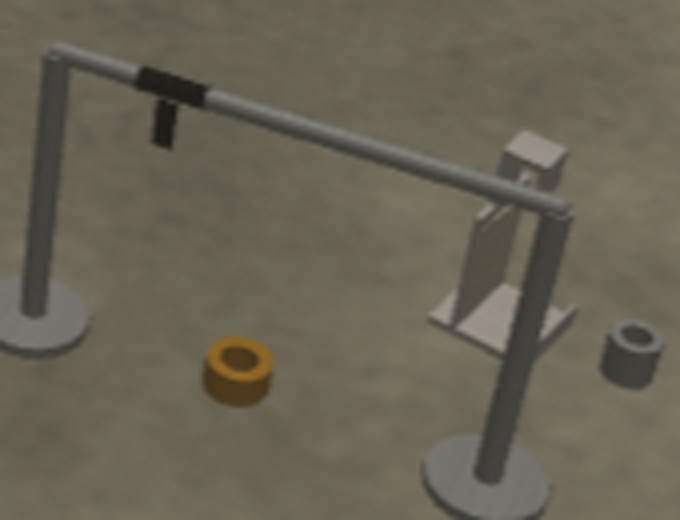

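Call:
{"fn": "play_rows", "kwargs": {"commands": [-0.138, 0.115, -0.2, 0, 0, 75, -0.138, 0.115, -0.2, 0, 0, 75, -0.138, 0.115, -0.2, 0, 0, 75, -0.138, 0.115, -0.2, 0, 0, 75, -0.138, 0.115, -0.2, 0, 0, 75]}}

```text
t: 26.55
eef_pos: [0.4386, 0.3039, 0.3904]
eef_rot: [[0.725, 0.689, -0.003], [0.689, -0.725, -0.001], [-0.003, -0.002, -1.0]]
contact_force: [-0.1, 0.5, -0.3]
grip_width: 0.601
```

Call:
{"fn": "play_rows", "kwargs": {"commands": [-0.007, 0.006, -0.01, 0, 0, 32, -0.007, 0.006, -0.01, 0, 0, 32, -0.007, 0.006, -0.01, 0, 0, 32, -0.007, 0.006, -0.01, 0, 0, 32, -0.007, 0.006, -0.01, 0, 0, 32]}}

```text
t: 27.05
eef_pos: [0.4331, 0.3094, 0.3818]
eef_rot: [[0.254, 0.967, -0.003], [0.967, -0.254, -0.001], [-0.002, -0.003, -1.0]]
contact_force: [-0.4, 0.0, 1.0]
grip_width: 0.596
```

```bash
python3 - <<'E'
from h import *
st()
im,c=grab("wrist","w20.png"); np.savez("w20",**c)
st()
cv2.imwrite("pics/z20.png",cv2.resize(im[140:340,220:420],None,fx=3,fy=3,interpolation=cv2.INTER_CUBIC)[:,:,::-1])
E
```

```text
t 27.05 pos [433.1 309.4 381.8] yaw 75.28 tilt 0.21 F [-0.4  0.   1. ] w 0.596 q [ 23.   6. 100.   0.  74. -53.]
t 27.10 pos [433.4 309.3 382.2] yaw 75.07 tilt 0.17 F [-0.8 -0.9  0.6] w 0.600 q [ 23.   6.  99.   0.  74. -52.]
```

View pics/w20.png

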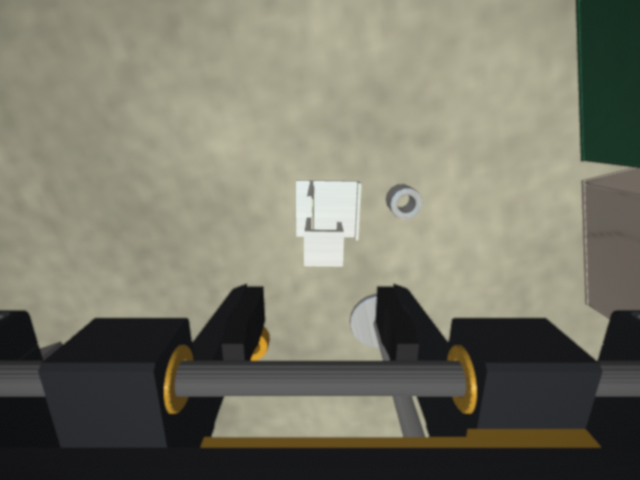

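View pics/z20.png

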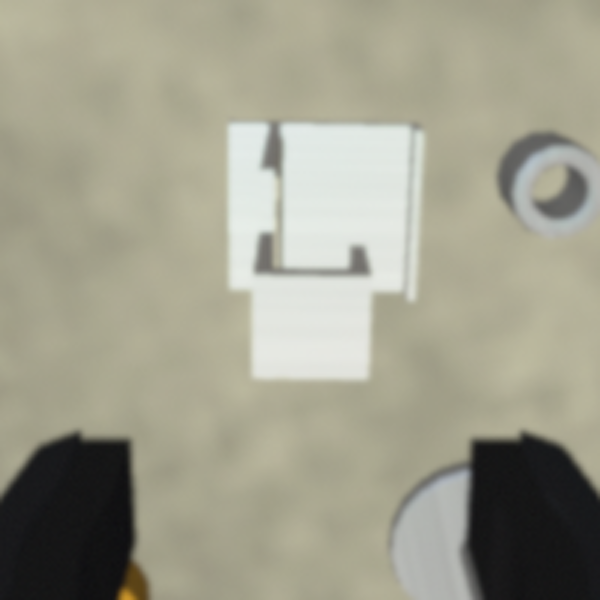

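```bash
python3 - <<'E'
from h import *
np.set_printoptions(precision=1,suppress=True)
c=dict(np.load("w20.npz"))
P=np.array([onz(c,220+u/3-.33,140+v/3-.33,.131)*1000 for u,v in [(252,276),(371,276),(369.5,380),(252,380)]])
print(P,P.mean(0)); 
for i in range(4):
    d=P[(i+1)%4]-P[i]; print(np.linalg.norm(d),np.degrees(np.arctan2(d[1],d[0])))
E
```

```text
[[419.2 300.5 131. ]
 [426.2 327.4 131. ]
 [451.6 320.9 131. ]
 [444.4 293.5 131. ]] [435.3 310.6 131. ]
27.791117386378207 75.33459940818854
26.19647149808371 -14.290692091874945
28.35083319738939 -104.65540653146265
26.203735068190806 164.48532455227684
```

Call:
{"fn": "play_rows", "kwargs": {"commands": [0.002, 0.0013, -0.04, 0, 0, 0, 0.002, 0.0013, -0.08, 0, 0, 0, 0.002, 0.0013, -0.105, 0, 0, 0, 0.002, 0.0013, -0.116, 0, 0, 0, 0.002, 0.0013, -0.116, 0, 0, 0]}}

```text
t: 27.6
eef_pos: [0.4362, 0.3102, 0.266]
eef_rot: [[0.258, 0.966, -0.004], [0.966, -0.258, -0.001], [-0.002, -0.003, -1.0]]
contact_force: [0.1, 0.8, 0.5]
grip_width: 0.596
```

Call:
{"fn": "play_rows", "kwargs": {"commands": [0, 0, 0, 0, 0, 0, 0, 0, 0, 0, 0, 0, 0, 0, 0, 0, 0, 0, 0, 0, 0, 0, 0, 0, 0, 0, 0, 0, 0, 0], "grip": 1, "grip_force": 40}}

```text
t: 28.1
eef_pos: [0.438, 0.3106, 0.269]
eef_rot: [[0.257, 0.967, 0.002], [0.967, -0.257, 0.001], [0.001, 0.002, -1.0]]
contact_force: [-0.8, -2.5, 6.7]
grip_width: 0.31
```

```bash
python3 - <<'E'
from h import *
st()
E
```

```text
t 28.10 pos [438.  310.6 269. ] yaw 75.14 tilt 0.13 F [-0.8 -2.5  6.7] w 0.310 q [ 23.  15. 104.  -0.  61. -52.]
```

Call:
{"fn": "play_rows", "kwargs": {"commands": [0, 0, 0.03, 0, 0, 0, 0, 0, 0.08, 0, 0, 0, 0, 0, 0.13, 0, 0, 0, 0.01, -0.01, 0.132, 0, 0, -8.5, 0.02, -0.02, 0.132, 0, 0, -17]}}

```text
t: 28.6
eef_pos: [0.4577, 0.2906, 0.4021]
eef_rot: [[0.532, 0.847, 0.004], [0.847, -0.532, 0.002], [0.003, 0.003, -1.0]]
contact_force: [-1.7, -0.4, -2.7]
grip_width: 0.312
```

Call:
{"fn": "play_rows", "kwargs": {"commands": [0.012, -0.006, 0, 0, 0, -60.5, 0.012, -0.006, 0, 0, 0, -60.5, 0.012, -0.006, 0, 0, 0, -60.5, 0.012, -0.006, 0, 0, 0, -60.5, 0.012, -0.006, 0, 0, 0, -60.5]}}

```text
t: 29.1
eef_pos: [0.4692, 0.2843, 0.3992]
eef_rot: [[0.967, 0.255, -0.001], [0.255, -0.967, -0.0], [-0.001, -0.0, -1.0]]
contact_force: [0.0, 0.6, -1.8]
grip_width: 0.311
```

Call:
{"fn": "play_rows", "kwargs": {"commands": [0, 0, 0, 0, 0, -17.5, 0, 0, 0, 0, 0, -17.5, 0, 0, 0, 0, 0, -17.5]}}

```text
t: 29.4
eef_pos: [0.4692, 0.2844, 0.3992]
eef_rot: [[0.999, -0.042, -0.001], [-0.042, -0.999, -0.0], [-0.001, 0.0, -1.0]]
contact_force: [-0.4, 0.1, -1.5]
grip_width: 0.315
```

```bash
python3 - <<'E'
from h import *
st()
im,c=grab("wrist","w21.png"); np.savez("w21",**c)
st()
im,c=grab("scene","s21.png")
cv2.imwrite("pics/z21.png",cv2.resize(im[150:350,370:570],None,fx=3,fy=3,interpolation=cv2.INTER_CUBIC)[:,:,::-1])
E
```

```text
t 29.40 pos [469.2 284.4 399.2] yaw -2.42 tilt 0.06 F [-0.4  0.1 -1.5] w 0.315 q [19.  7. 96.  0. 77. 21.]
t 29.45 pos [469.2 284.4 399.3] yaw -2.18 tilt 0.05 F [-0.9 -0.1 -2.3] w 0.314 q [19.  7. 96.  0. 77. 21.]
```

View pics/w21.png

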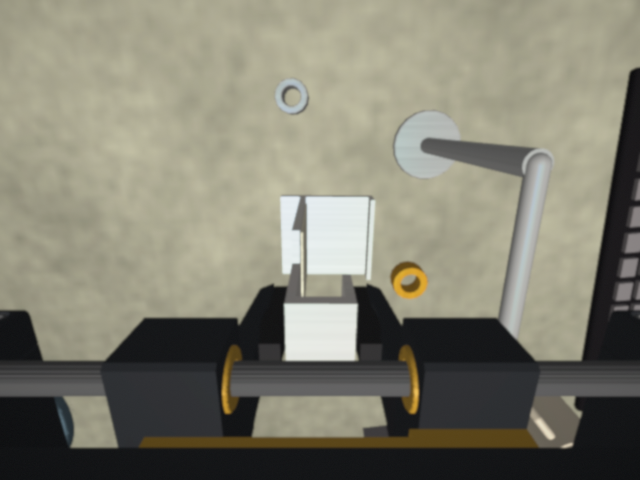

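View pics/z21.png

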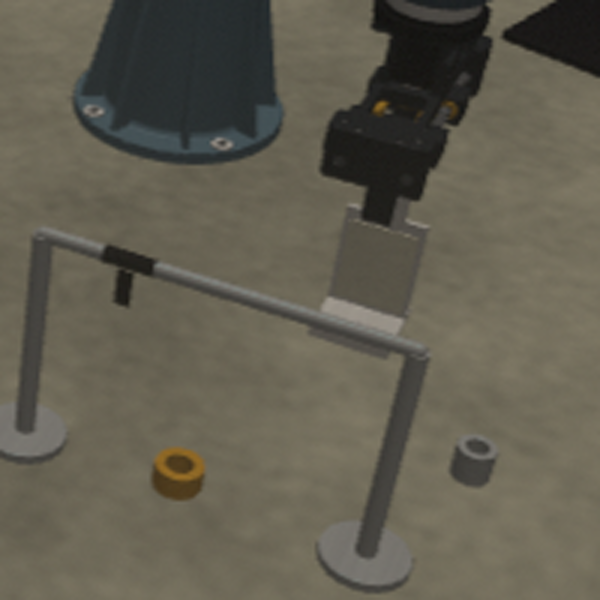

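Call:
{"fn": "play_rows", "kwargs": {"commands": [0.035, 0, 0, 0, 0, 0, 0.07, 0, 0, 0, 0, 0, 0.095, 0, 0, 0, 0, 0, 0.112, 0, 0, 0, 0, 0, 0.112, 0, 0, 0, 0, 0]}}

```text
t: 30.0
eef_pos: [0.5829, 0.2839, 0.399]
eef_rot: [[0.999, -0.039, -0.0], [-0.039, -0.999, -0.0], [-0.0, 0.0, -1.0]]
contact_force: [-0.1, -1.1, -2.1]
grip_width: 0.312
```

```bash
python3 - <<'E'
from h import *
st()
im,c=grab("wrist","w22.png"); np.savez("w22",**c)
st()
im,c=grab("scene","s22.png")
cv2.imwrite("pics/z22.png",cv2.resize(im[150:350,370:570],None,fx=3,fy=3,interpolation=cv2.INTER_CUBIC)[:,:,::-1])
E
```

```text
t 30.00 pos [582.9 283.9 399. ] yaw -2.23 tilt 0.02 F [-0.1 -1.1 -2.1] w 0.312 q [16. 20. 81. -0. 79. 18.]
t 30.05 pos [581.8 284.2 399. ] yaw -2.24 tilt 0.07 F [-0.9  0.1 -2.1] w 0.313 q [16. 20. 81.  0. 79. 18.]
```

View pics/w22.png

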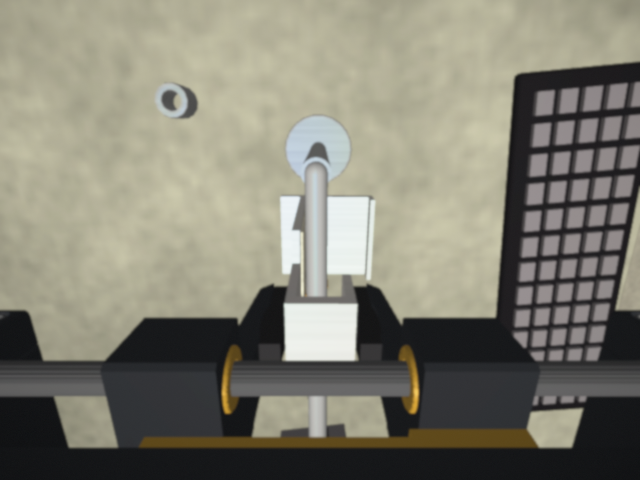

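View pics/z22.png

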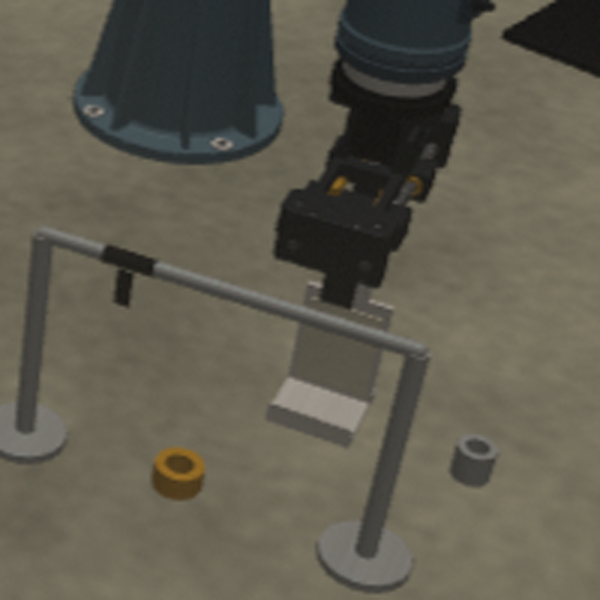

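```bash
python3 - <<'E'
from h import *
np.set_printoptions(precision=1,suppress=True)
im=cv2.imread("pics/w22.png")[:,:,::-1].copy();c=dict(np.load("w22.npz"))
cv2.imwrite("pics/z22w.png",cv2.resize(im[140:370,260:380],None,fx=4,fy=4,interpolation=cv2.INTER_CUBIC)[:,:,::-1][:,:])
for v in (180,190): print(im[v,298:334,0].tolist())
a=onz(c,316,185,.2)*1000;print(a)
for u in (285,357): print(onz(c,u,303,.262)*1000)
E
```

```text
[181, 182, 182, 185, 189, 187, 173, 162, 166, 177, 184, 190, 194, 197, 199, 200, 198, 197, 195, 193, 193, 192, 188, 182, 176, 166, 154, 141, 132, 145, 170, 183, 184, 181, 180, 183]
[181, 180, 180, 180, 180, 175, 165, 159, 164, 175, 184, 189, 194, 197, 199, 199, 199, 198, 196, 194, 193, 191, 188, 182, 175, 166, 154, 141, 137, 152, 173, 186, 190, 191, 192, 191]
[582.3 334.8 200. ]
[569.7 300.4 262. ]
[597.  299.3 262. ]
```

View pics/z22w.png

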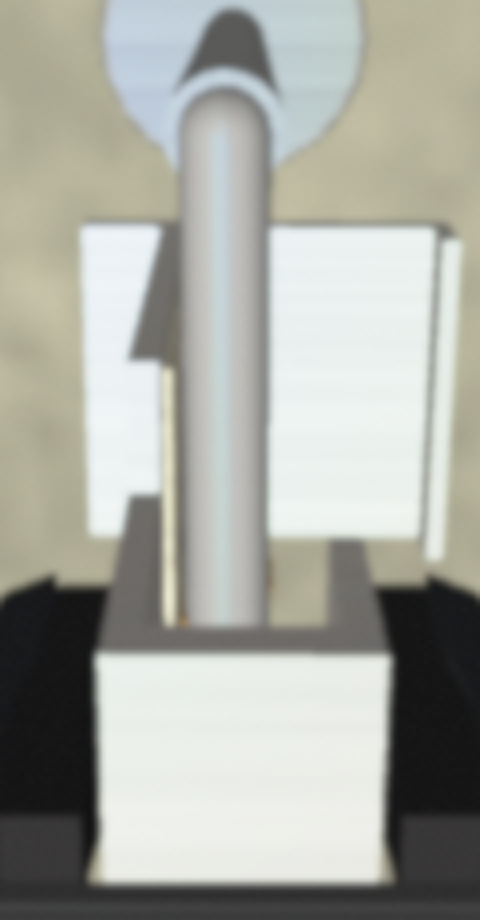

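Call:
{"fn": "play_rows", "kwargs": {"commands": [-0.0024, 0, 0, 0, 0, 0, -0.0024, 0, -0.015, 0, 0, 0, -0.0024, 0, -0.03, 0, 0, 0, -0.0024, 0, -0.04, 0, 0, 0, -0.0024, 0, -0.045, 0, 0, 0]}}

```text
t: 30.6
eef_pos: [0.5782, 0.2843, 0.3522]
eef_rot: [[0.999, -0.04, -0.003], [-0.04, -0.999, -0.001], [-0.003, 0.001, -1.0]]
contact_force: [0.2, -0.7, -2.9]
grip_width: 0.317
```

Call:
{"fn": "play_rows", "kwargs": {"commands": [0, 0, -0.002, 0, 0, 0, 0, 0, -0.004, 0, 0, 0, 0, 0, -0.005, 0, 0, 0]}}

```text
t: 30.9
eef_pos: [0.5792, 0.2845, 0.35]
eef_rot: [[0.999, -0.041, 0.001], [-0.041, -0.999, 0.0], [0.001, -0.0, -1.0]]
contact_force: [-0.6, -0.3, -1.8]
grip_width: 0.313
```

Call:
{"fn": "play_rows", "kwargs": {"commands": [0, 0, -0.002, 0, 0, 0, 0, 0, -0.003, 0, 0, 0]}}

```text
t: 31.1
eef_pos: [0.5792, 0.2846, 0.3497]
eef_rot: [[0.999, -0.04, 0.002], [-0.04, -0.999, 0.0], [0.002, -0.0, -1.0]]
contact_force: [-7.9, -2.4, 15.6]
grip_width: 0.312
```

Call:
{"fn": "play_rows", "kwargs": {"commands": [0, 0, 0.0015, 0, 0, 0, 0, 0, 0.002, 0, 0, 0]}}

```text
t: 31.3
eef_pos: [0.5793, 0.2845, 0.3498]
eef_rot: [[0.999, -0.041, 0.002], [-0.041, -0.999, 0.001], [0.002, -0.001, -1.0]]
contact_force: [-0.6, 0.4, 0.1]
grip_width: 0.316
```

```bash
python3 - <<'E'
from h import *
st()
im,c=grab("wrist","w23.png"); np.savez("w23",**c)
cv2.imwrite("pics/z23w.png",cv2.resize(im[140:370,260:380],None,fx=3,fy=3,interpolation=cv2.INTER_CUBIC)[:,:,::-1][:,:])
im,c=grab("scene","s23.png")
cv2.imwrite("pics/z23.png",cv2.resize(im[150:350,370:570],None,fx=3,fy=3,interpolation=cv2.INTER_CUBIC)[:,:,::-1])
st()
E
```

```text
t 31.30 pos [579.3 284.5 349.8] yaw -2.33 tilt 0.12 F [-0.6  0.4  0.1] w 0.316 q [16. 22. 84.  0. 74. 18.]
t 31.40 pos [579.3 284.6 349.8] yaw -2.33 tilt 0.11 F [-1.8 -0.5  5.3] w 0.316 q [16. 22. 84.  0. 74. 18.]
```

View pics/z23w.png

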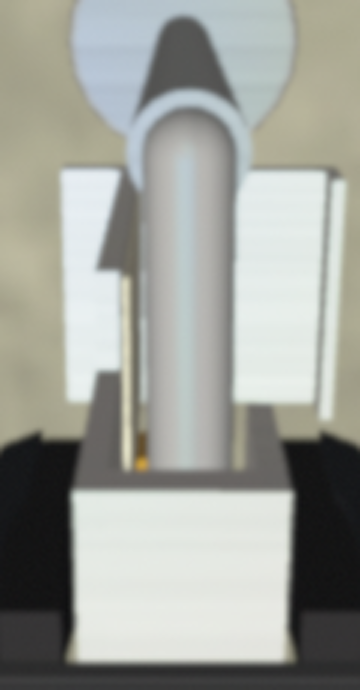

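View pics/z23.png

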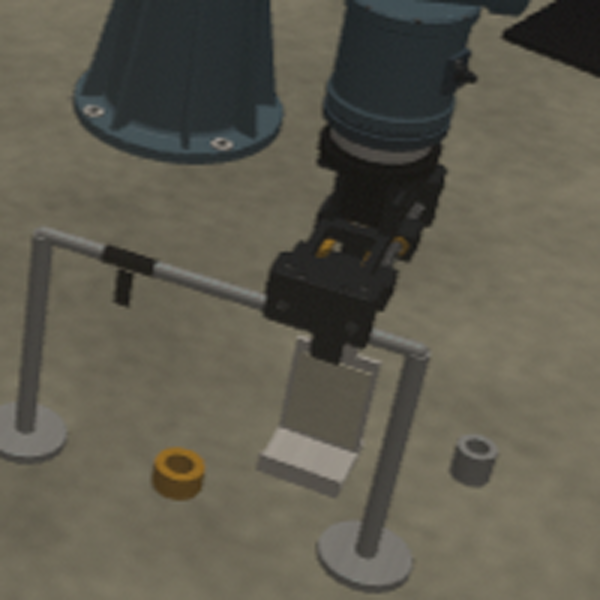

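Call:
{"fn": "play_rows", "kwargs": {"commands": [-0.0003, -0.008, 0, 0, 0, 0, -0.0009, -0.022, 0, 0, 0, 0, -0.0015, -0.037, 0, 0, 0, 0, -0.0021, -0.052, 0, 0, 0, 0, -0.0026, -0.065, 0, 0, 0, 0]}}

```text
t: 31.9
eef_pos: [0.5767, 0.2188, 0.3498]
eef_rot: [[0.999, -0.041, 0.002], [-0.041, -0.999, 0.001], [0.002, -0.002, -1.0]]
contact_force: [0.0, 4.6, 5.0]
grip_width: 0.316
```

Call:
{"fn": "play_rows", "kwargs": {"commands": [-0.0006, -0.015, 0, 0, 0, 0, -0.0012, -0.03, 0, 0, 0, 0, -0.0018, -0.045, 0, 0, 0, 0, -0.0024, -0.06, 0, 0, 0, 0, -0.0028, -0.07, 0, 0, 0, 0]}}

```text
t: 32.4
eef_pos: [0.5739, 0.1485, 0.3498]
eef_rot: [[0.999, -0.041, 0.002], [-0.041, -0.999, 0.001], [0.002, -0.001, -1.0]]
contact_force: [0.3, 4.1, 5.2]
grip_width: 0.312
```

```bash
python3 - <<'E'
from h import *
st()
im,c=grab("wrist","w24.png"); np.savez("w24",**c)
cv2.imwrite("pics/z24w.png",cv2.resize(im[140:370,260:380],None,fx=3,fy=3,interpolation=cv2.INTER_CUBIC)[:,:,::-1][:,:])
im,c=grab("scene","s24.png")
cv2.imwrite("pics/z24.png",cv2.resize(im[150:350,370:570],None,fx=3,fy=3,interpolation=cv2.INTER_CUBIC)[:,:,::-1])
st()
E
```

```text
t 32.40 pos [573.9 148.5 349.8] yaw -2.36 tilt 0.15 F [0.3 4.1 5.2] w 0.312 q [ 3. 16. 92.  0. 72.  5.]
t 32.50 pos [573.9 147.5 349.7] yaw -2.41 tilt 0.12 F [-0.3 -3.9  6.3] w 0.315 q [ 3. 16. 92. -0. 72.  5.]
```

View pics/z24w.png

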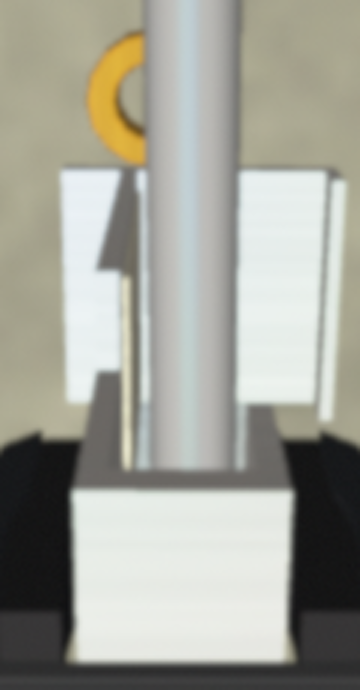

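View pics/z24.png

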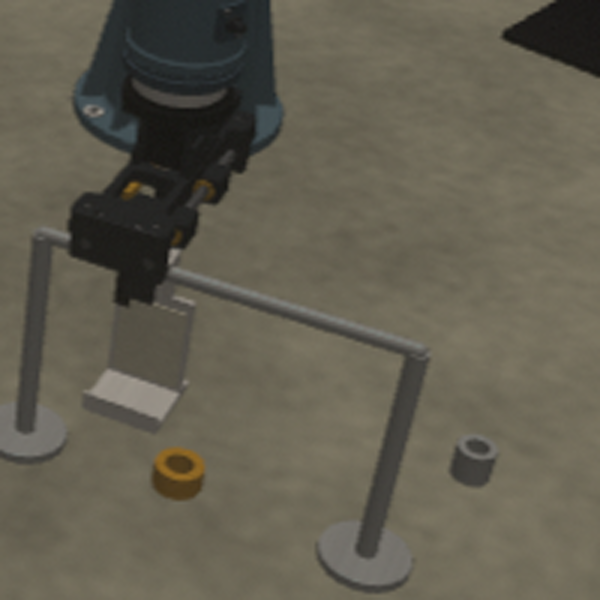

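```bash
python3 - <<'E'
from h import *
np.set_printoptions(precision=1,suppress=True)
for n,y in (("w24",147.5),("w23",284.6)):
    im=cv2.imread(f"pics/{n}.png")[:,:,::-1].copy();c=dict(np.load(n+".npz"))
    print(im[296:310,322,0].tolist())
    p=onz(c,321,302.8,.212)*1000; print(p, "centre y",p[1]-13,"off",p[1]-13-y)
E
```

```text
[157, 127, 110, 107, 106, 109, 126, 166, 208, 226, 230, 231, 231, 231]
[574.6 164.3 212. ] centre y 151.27269851786144 off 3.7726985178614427
[153, 124, 108, 104, 103, 106, 123, 163, 202, 222, 226, 228, 228, 228]
[580.  300.2 212. ] centre y 287.17681281067723 off 2.576812810677211
```

Call:
{"fn": "play_rows", "kwargs": {"commands": [-0.0003, -0.008, 0, 0, 0, 0, -0.0006, -0.016, 0, 0, 0, 0, -0.0008, -0.02, 0, 0, 0, 0, -0.0008, -0.02, 0, 0, 0, 0]}}

```text
t: 32.9
eef_pos: [0.5731, 0.1285, 0.3498]
eef_rot: [[0.999, -0.041, 0.002], [-0.041, -0.999, 0.0], [0.002, -0.0, -1.0]]
contact_force: [-0.2, 1.1, 6.4]
grip_width: 0.316
```

```bash
python3 - <<'E'
from h import *
np.set_printoptions(precision=1,suppress=True)
im,c=grab("wrist","w25.png"); np.savez("w25",**c)
st()
p=onz(c,321,303,.212)*1000; print(p-[0,13,0])
cv2.imwrite("pics/z25w.png",cv2.resize(im[200:480,240:400],None,fx=3,fy=3,interpolation=cv2.INTER_CUBIC)[:580,:,::-1])
im,c=grab("side","sd25.png")
E
```

```text
t 32.95 pos [573.1 128.5 349.7] yaw -2.36 tilt 0.11 F [-0.8  0.1  7. ] w 0.312 q [ 1. 15. 93. -0. 72.  3.]
[573.8 131.  212. ]
```

View pics/z25w.png

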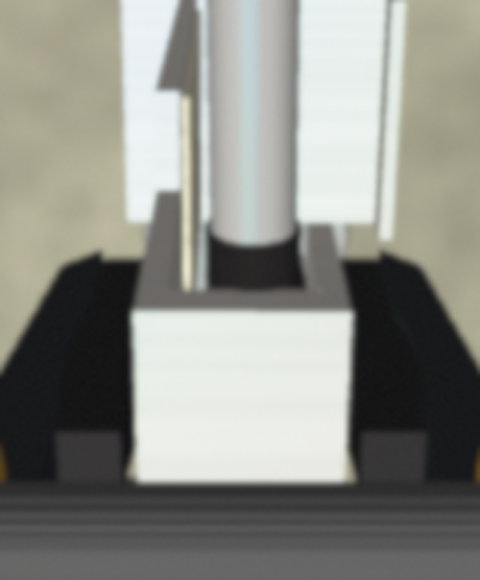

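View pics/sd25.png

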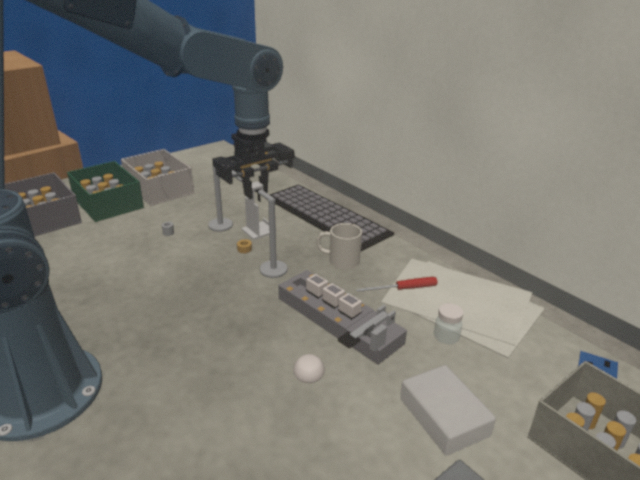

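```bash
python3 - <<'E'
from h import *
np.set_printoptions(precision=1,suppress=True)
c=dict(np.load("w25.npz")); im=cv2.imread("pics/w25.png")
print(im[272:290,322,0].tolist())
for v in (280,):
  for z in (.2,.203,.206): print(onz(c,323,v,z)*1000)
E
```

```text
[205, 206, 205, 205, 205, 204, 204, 202, 186, 145, 89, 49, 38, 38, 38, 38, 38, 37]
[574.9 148.  200. ]
[574.9 149.4 203. ]
[574.9 150.8 206. ]
```

Call:
{"fn": "play_rows", "kwargs": {"commands": [0, -0.001, 0, 0, 0, 0, 0, -0.001, 0.0005, 0, 0, 0]}}

```text
t: 33.2
eef_pos: [0.573, 0.128, 0.3498]
eef_rot: [[0.999, -0.041, 0.002], [-0.041, -0.999, 0.0], [0.002, -0.001, -1.0]]
contact_force: [1.1, 1.6, 2.1]
grip_width: 0.315
```

Call:
{"fn": "play_rows", "kwargs": {"commands": [0, 0, 0, 0, 0, 0, 0, 0, 0, 0, 0, 0, 0, 0, 0, 0, 0, 0, 0, 0, 0, 0, 0, 0], "grip": 0.4}}

```text
t: 33.6
eef_pos: [0.5726, 0.1283, 0.3487]
eef_rot: [[0.999, -0.041, -0.001], [-0.041, -0.999, -0.0], [-0.001, 0.0, -1.0]]
contact_force: [0.5, 0.7, 0.3]
grip_width: 0.6
```

Call:
{"fn": "play_rows", "kwargs": {"commands": [0, 0, 0.01, 0, 0, 0, 0, 0, 0.03, 0, 0, 0, 0, 0, 0.06, 0, 0, 0, 0, 0, 0.1, 0, 0, 0, 0, 0, 0.15, 0, 0, 0]}}

```text
t: 34.1
eef_pos: [0.5722, 0.1284, 0.4997]
eef_rot: [[0.999, -0.041, -0.003], [-0.041, -0.999, -0.0], [-0.003, 0.0, -1.0]]
contact_force: [1.0, -0.5, 0.2]
grip_width: 0.598
```

Call:
{"fn": "play_rows", "kwargs": {"commands": [0, 0, 0.05, 0, 0, 0, 0, 0, 0.06, 0, 0, 0, 0, 0, 0.06, 0, 0, 0]}}

```text
t: 34.4
eef_pos: [0.5727, 0.1285, 0.5628]
eef_rot: [[0.999, -0.04, 0.006], [-0.04, -0.999, 0.0], [0.006, -0.0, -1.0]]
contact_force: [-0.2, -0.0, 0.2]
grip_width: 0.6
```

```bash
python3 - <<'E'
from h import *
st()
im,c=grab("wrist","w26.png"); np.savez("w26",**c)
cv2.imwrite("pics/z26w.png",cv2.resize(im[180:330,245:395],None,fx=4,fy=4,interpolation=cv2.INTER_CUBIC)[:,:,::-1])
im,c=grab("scene","s26.png")
cv2.imwrite("pics/z26.png",cv2.resize(im[190:340,370:570],None,fx=4,fy=4,interpolation=cv2.INTER_CUBIC)[:,:,::-1])
st()
E
```

```text
t 34.40 pos [572.7 128.5 562.8] yaw -2.32 tilt 0.35 F [-0.2 -0.   0.2] w 0.600 q [ 1.  7. 78. -0. 95.  3.]
t 34.50 pos [572.6 128.5 558. ] yaw -2.33 tilt 0.10 F [-0.4 -0.4  0. ] w 0.605 q [ 1.  7. 78. -0. 95.  3.]
```

View pics/z26w.png

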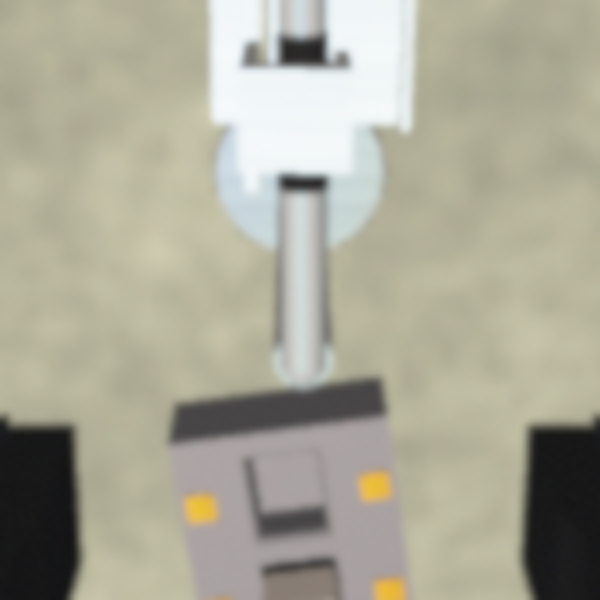

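View pics/z26.png

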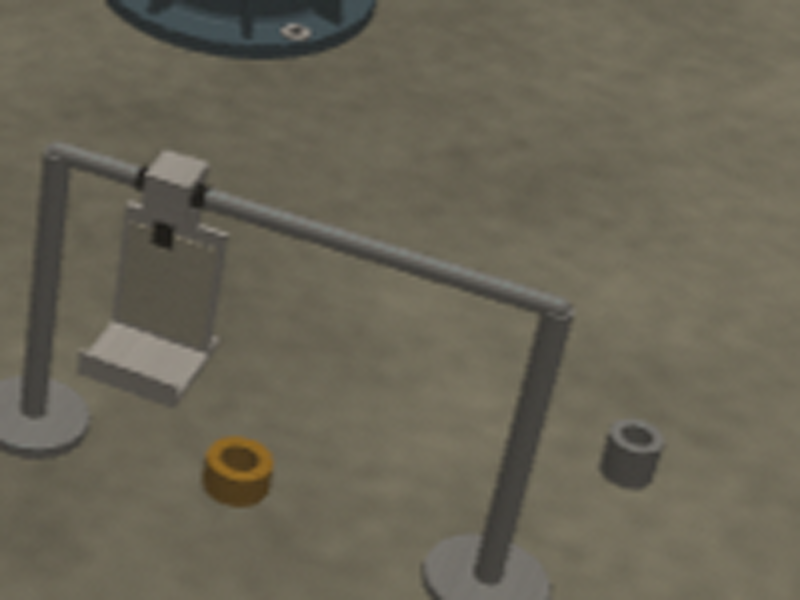

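```bash
python3 - <<'E'
from h import *
np.set_printoptions(precision=1,suppress=True)
c=dict(np.load("w26.npz")); im=cv2.imread("pics/w26.png")
print(im[185:232,321,0].tolist())
E
```

```text
[211, 210, 205, 182, 136, 80, 48, 41, 40, 46, 74, 140, 212, 240, 246, 247, 247, 247, 247, 248, 248, 248, 248, 249, 248, 248, 248, 248, 249, 249, 249, 249, 249, 249, 248, 247, 246, 237, 190, 111, 56, 56, 107, 167, 200, 209, 211]
```

```bash
python3 - <<'E'
from h import *
np.set_printoptions(precision=1,suppress=True)
c=dict(np.load("w26.npz"))
a,b=[onz(c,320.7,v,.2065)[1]*1000 for v in (189.1,227.4)]
d,e=[onz(c,320.7,v,.212)[1]*1000 for v in (196.0,223.6)]
print("band",a,b,(a+b)/2,a-b,"bridge",d,e,(d+e)/2,d-e)
E
```

```text
band 149.94941389929426 110.85253521744038 130.40097455836732 39.09687868185388 bridge 144.16881687010357 116.38131655102626 130.27506671056491 27.78750031907731
```

```bash
python3 - <<'E'
from h import *
im=cv2.imread("pics/s26.png"); cv2.imwrite("pics/z27.png",cv2.resize(im[180:345,180:370],None,fx=4,fy=3.6,interpolation=cv2.INTER_CUBIC))
a=cv2.imread("pics/s26.png").astype(int);b=cv2.imread("pics/scene0.png").astype(int)
d=(abs(a-b).max(2)>40).astype(np.uint8); n,l,s,ce=cv2.connectedComponentsWithStats(d)
print([s[i].tolist() for i in range(1,n) if s[i,4]>25])
E
```

```text
[[216, 0, 19, 52, 424], [231, 0, 77, 67, 1718], [396, 0, 47, 72, 1201], [492, 0, 6, 9, 37], [548, 37, 16, 12, 109], [519, 43, 17, 6, 58], [509, 53, 25, 35, 562], [538, 60, 20, 32, 383], [241, 65, 37, 46, 697], [422, 73, 24, 7, 104], [214, 74, 23, 36, 332], [460, 76, 19, 17, 114], [480, 77, 8, 6, 35], [487, 78, 9, 15, 89], [475, 86, 11, 17, 136], [489, 90, 50, 44, 438], [403, 106, 10, 5, 32], [393, 114, 15, 28, 280], [472, 115, 9, 6, 46], [257, 203, 15, 14, 129], [251, 219, 8, 14, 49], [261, 219, 15, 17, 97], [406, 228, 15, 12, 122], [356, 234, 15, 10, 39], [269, 237, 18, 9, 44], [287, 241, 18, 9, 42], [390, 242, 15, 10, 51], [306, 245, 17, 10, 43], [355, 245, 16, 14, 87], [498, 248, 13, 8, 53], [420, 255, 11, 11, 48], [388, 258, 14, 9, 78], [393, 271, 37, 16, 298], [485, 292, 12, 10, 51]]
```

View pics/z27.png

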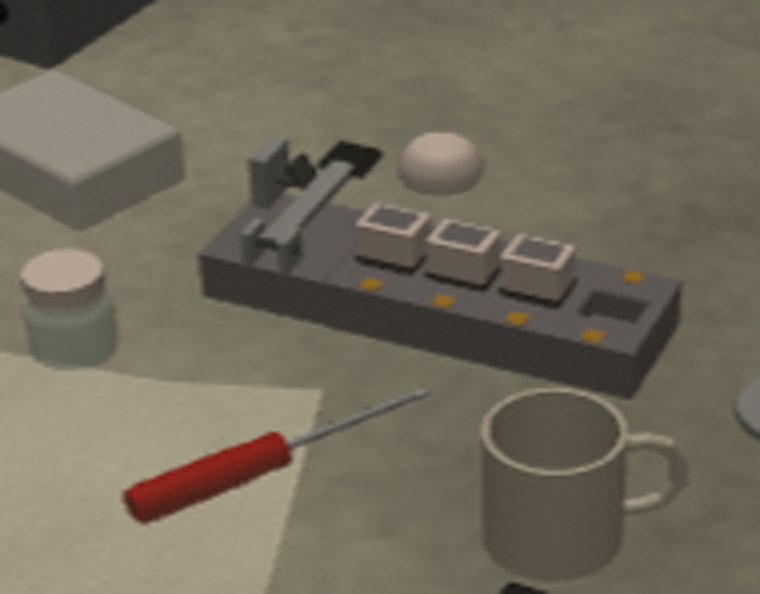

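The lever is held down, the three relays are seated, and the bystanders have not moved. Handing in.

```bash
python3 - <<'E'
from h import *
print(env.hand_in()); st()
E
```

```text
the job is handed in; nothing more can be done
None
the job is handed in; nothing more can be done
```

The job is done and handed in; the last state reading, just before, was at 34.5 s of the 210 s.

- **Relays:** Three relays were standing on the bench. They are plugged into sockets 0, 1 and 2, and socket 3 stays empty. In the wrist camera their tops measure as expected at 74 mm above the bench, the height for fully home. The scene camera agrees to about 1 mm.
- **Lever:** I pressed it to the end stop, reaching about 32 N. After I let go it stayed down with the pad at its held position, and it was still down in the last picture.
- **Carrier:** I hung it about 55 mm from the rail's left post and slid it along to the dark band. After release the hook's centre measures y = 130.3 mm against 130.4 mm for the band.
- **Everything else:** Comparing the first and last scene pictures shows no change at the bystanders.

**Readings that disagreed:** an earlier scene-camera check put the band about 2.6 mm further along the rail than the wrist camera did, close to the stated calibration error. I went by the wrist views. Seating the second relay touched 39.7 N at the wrist for a moment.

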